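Weigh out polishing balls with a scoop

ROBOT

A 7-joint arm with a two-finger parallel gripper is mounted at the origin on the work surface. World frame = base frame: x ahead of the robot, y to its left, z up, the work surface at z = 0. Lengths are in m, angles in rad, forces in N, time in s.
With the tool pointing down it reaches from about 0.4 to 0.85 m from the base axis. Payload 4.5 kg.
Tool frame: the origin (TCP) lies midway between the tips of the shut fingers; the grasp point (between the pads) lies 19 mm behind it; z points along the fingers, y is the direction in which the jaws open and shut (so a half turn about z gives the same grasp; the last joint's range is limited). The gripper opens to 88 mm and grips with 3 to 60 N. Pads are 18 mm wide; open, the fingers measure 123 mm over their backs; the gripper's body (75 mm by 187 mm) begins 45 mm behind the grasp point.
Start: joints at [-1.214, 0.689, -0.195, 1.565, 0.157, 0.902, -0.215], TCP at [0.198, 0.593, 0.239] pointing down, gripper open.
Joint ranges: [-3.01, 3.01], [-0.46, 2.08], [-1.47, 1.51], [0.13, 2.56], [-1, 4.14], [0.04, 2.09], [-2.66, 2.66]. Speed limits (rad/s): [2.57, 2.57, 3.14, 3.14, 3.14, 3.14, 3.14].

INTERFACE

Orientations are given as a unit quaternion [x, y, z, w].
In Python, from plant import r gives the robot as it stands. The module is installed in compiled form; this text tells all that it offers.
- The arm moves only by the tool carry_out, never from a script. Its argument "commands" is a list of rows, each a list of 6 numbers: the shift along the tool's x, y, z in m, then the turn, a rotation vector about the tool's x, y, z in degrees. In form: [[dx, dy, dz, wx, wy, wz], ...]. A call has 1 to 12 rows; each row is the pose to reach, as a shift and turn from the pose commanded when the call began, along the tool's axes at that moment; what a row does not reach only later rows make up. A row lasts 1/10 s, in which the tool goes at most 50 mm and 8.59 degrees, less where a joint would pass 70% of its speed; a pose out of reach is approached as far as the arm can. A call with a gripper value outside its range is refused whole. "fingers" is the closure in counts, from 0 (fully open) to 255 (shut), set as the call begins (left out, the last holds). The fingers move at their own pace and stop on an object; "grip_force" is the grip in N (left out, the last holds). Time passes only in rows, so rows that repeat a pose let the fingers close. It gives the time, the measured TCP pose, the force and the opening at its end, in the units of the state.
- r.get_state(): the state, without advancing time (a new reading comes with each control period).
- r.snapshot(name): name is "side" or "top"; returns a dict with "img" (480x640x3 uint8, blue, green, red), "intrinsics" (3x3 intrinsics, pixels), "k1" (the pictures are not rectified: a ray, as slopes to the right and down, at radius r is drawn at 1 + k1 r^2 times it, then the intrinsics apply), "extrinsics" (4x4, takes a point from camera to world coordinates). Camera axes: x right, y down, z forward; pixel columns grow to the right and rows downward; lengths in m; the calibration is good to about 2 mm. A picture is of the moment at which its call begins. There is no depth.
- r.finish_job(): hands the job in, once; it reports no verdict.
Trained networks look in a picture, given as the dict that the camera call returned (one of the last four; its "shot" number tells which), for a name from the list of things; names that differ only in an ending like _2 or _b are one class to them, and where a whole thing is asked for, a point or a joint stands for the part that bears it (a point fixed in the world has none). Each returns a list of dicts, best first, with "p" (0 to 1); they miss things now and then, are a little off and sometimes report something else, mostly with a low value. They report only what shows in the picture. A call takes as long as a camera call. They do not tell look-alikes from the thing itself.
- r.spot_in(picture, label): "xyz" ([x, y, z] in m, in world coordinates, good to about 4 mm: the middle of the surface that is visible of it).
- r.spot_point(picture, label): "xyz" ([x, y, z] in m, in world coordinates, good to about 4 mm: a listed point, or the origin of a listed thing).
The state is a dict: "clock": time; "q": joint angles; "qd": joint speeds; "joint_torque": joint torques, N m; "tool_pos": TCP position; "eef_rot": TCP orientation; "contact_force": force on the tool from outside, world axes, zero at the start; "moment": the same for the moment, N m; "opening": opening from 0.0 (shut) to 1.0 (fully open).
Only numpy, scipy, OpenCV 4.12 (cv2) and the standard library are available. Lean on these libraries where they do the work, as an engineer would, in place of code of your own. Each camera call takes 0.05 s, during which the arm holds its last target.

TASK

Take the steel scoop from its sloped rest and, using the scoop and never touching the balls with the gripper's fingers, scoop at least four of the six polishing balls out of the bin and tip them into the weighing bowl on the balance; any ball you do not move must stay in the bin, so lose none. Do not lean on the balance with scoop or gripper. Then put the empty scoop back on its rest as you found it, lying flat on the sloped plate with its mouth down the slope at the stop, and leave the other things on the bench where they stand.

Things in the scene. Friction and masses are not known exactly. Their poses are not given: they have to be found in the camera images.
- scoop: Loose steel scoop, 120 g, open front and top. Origin under the middle of its floor; x out of the mouth, z up. Floor 84 x 84 x 2 mm, side walls 34 mm high from x -42 to 24, back wall 40 mm high at x -42, no front wall. Black bar handle 18 mm wide (y), 14 thick, rises backwards at 15 degrees from (x -40, z 34) to (-133, 59). Starts on the rest, pitched 20 degrees mouth down.
- scoop_grip (a point): Middle of the scoop's handle, at (-88, 0, +47 mm) in the scoop's frame: a place to grip, pads on the two sides 18 mm apart.
- scoop_lip (a point): Middle of the lower edge of the scoop's mouth, at (+42, 0, 0 mm) in the scoop's frame.
- scoop_mid (a point): Middle of the space inside the scoop, at (0, 0, +15 mm) in its frame.
- rest: Fixed scoop rest: 120 x 100 x 12 mm foot, post, and a plate 92 mm long (x), 50 wide, falling 20 degrees towards its +x, with a 14 mm high stop across the low end, 46 mm from the plate's middle. Origin on the bench under that middle. The scoop lies with its floor's middle on the plate's middle, mouth at the stop, handle out towards the rest's -x.
- rest_top (a point): Middle of the top face of the rest's sloped plate, 82 mm above the bench.
- bin: Fixed open grey bin. Origin on the bench under the middle of its 200 mm floor (x -100 to 100). Inside 98 mm wide (y). Near wall at x -100, 48 mm high; floor ramps down at 8 degrees from height 19 there to 4 mm at x 10, then level at 4 mm to x 100; far end wall leans out at 45 degrees from x 100 to x 156, height 60. Side walls 66 mm high. The balls lie on the level part.
- balance: Fixed bench balance (it stands differently each time): white case 170 (x) x 160 (y) x 42 mm with a pan and on it a fixed steel weighing bowl, its axis 12 mm towards +x of the origin. Origin: on the bench under the case's middle.
- bowl_rim (a point): Centre of the weighing bowl's mouth, 106 mm above the bench. The rim is 140 mm across outside, 134 mm inside; the bowl tapers to 84 mm inside at the floor.
- bowl_mid (a point): Middle of the space inside the weighing bowl, on its axis, 79 mm above the bench, 27 mm above the bowl's inner floor.
- ball0: White ceramic polishing ball, 24 mm diameter, 28 g. Origin: its centre. Starts in the bin.
- ball1: White ceramic polishing ball, 24 mm diameter, 28 g. Origin: its centre. Starts in the bin.
- ball2: White ceramic polishing ball, 24 mm diameter, 28 g. Origin: its centre. Starts in the bin.
- ball3: White ceramic polishing ball, 24 mm diameter, 28 g. Origin: its centre. Starts in the bin.
- ball4: White ceramic polishing ball, 24 mm diameter, 28 g. Origin: its centre. Starts in the bin.
- ball5: White ceramic polishing ball, 24 mm diameter, 28 g. Origin: its centre. Starts in the bin.
- jar: Bystander: closed jar, 60 mm diameter, 75 mm high. Origin under its middle.
- model: Bystander: plaster dental model, 70 x 60 x 29 mm. Origin under its middle.
Not all that is in view belongs to the job. What is shaped like the scoop but yellow is not meant. Leave any orange look-alike of the rest alone.

How it is judged:
On the way, in this order (a step that is already met when the one before it is completed fails the run):
1. the scoop, lifted clear of the bin's floor, carries at least one ball (height (world z) of scoop above 0.075 m and distance between any of ball0, ball1, ball2, ball3, ball4, ball5 and scoop_mid below 0.045 m), for 0.2 s.
2. at least four balls lie in the weighing bowl (((distance between any of ball0, ball1, ball2 and bowl_mid below 0.062 m and distance between each of ball3, ball4, ball5 and bowl_mid below 0.062 m) or ((distance between each of ball0, ball1 and bowl_mid below 0.062 m or distance between each of ball0, ball2 and bowl_mid below 0.062 m or distance between each of ball1, ball2 and bowl_mid below 0.062 m) and (distance between each of ball3, ball4 and bowl_mid below 0.062 m or distance between each of ball3, ball5 and bowl_mid below 0.062 m or distance between each of ball4, ball5 and bowl_mid below 0.062 m)) or (distance between each of ball0, ball1, ball2 and bowl_mid below 0.062 m and distance between any of ball3, ball4, ball5 and bowl_mid below 0.062 m))), for 0.2 s.
At the end, for the whole second after the job is handed in: At least four balls lie in the weighing bowl, every other ball in the bin. The scoop lies released and still on the rest's plate: origin within 18 mm of the plate's middle, pitched 14 to 26 degrees, x axis within 25 degrees of the rest's, mouth towards the stop (((distance between any of ball0, ball1, ball2 and bowl_mid below 0.062 m and distance between each of ball3, ball4, ball5 and bowl_mid below 0.062 m) or ((distance between each of ball0, ball1 and bowl_mid below 0.062 m or distance between each of ball0, ball2 and bowl_mid below 0.062 m or distance between each of ball1, ball2 and bowl_mid below 0.062 m) and (distance between each of ball3, ball4 and bowl_mid below 0.062 m or distance between each of ball3, ball5 and bowl_mid below 0.062 m or distance between each of ball4, ball5 and bowl_mid below 0.062 m)) or (distance between each of ball0, ball1, ball2 and bowl_mid below 0.062 m and distance between any of ball3, ball4, ball5 and bowl_mid below 0.062 m)) and (distance between ball0 and bowl_mid below 0.062 m or (x of ball0 in the frame of bin between -0.1 and 0.158 m and y of ball0 in the frame of bin between -0.05 and 0.05 m)) and (distance between ball1 and bowl_mid below 0.062 m or (x of ball1 in the frame of bin between -0.1 and 0.158 m and y of ball1 in the frame of bin between -0.05 and 0.05 m)) and (distance between ball2 and bowl_mid below 0.062 m or (x of ball2 in the frame of bin between -0.1 and 0.158 m and y of ball2 in the frame of bin between -0.05 and 0.05 m)) and (distance between ball3 and bowl_mid below 0.062 m or (x of ball3 in the frame of bin between -0.1 and 0.158 m and y of ball3 in the frame of bin between -0.05 and 0.05 m)) and (distance between ball4 and bowl_mid below 0.062 m or (x of ball4 in the frame of bin between -0.1 and 0.158 m and y of ball4 in the frame of bin between -0.05 and 0.05 m)) and (distance between ball5 and bowl_mid below 0.062 m or (x of ball5 in the frame of bin between -0.1 and 0.158 m and y of ball5 in the frame of bin between -0.05 and 0.05 m)) and distance between scoop and rest_top below 0.018 m and angle between the x axis of scoop and the x axis of rest, either way round below 0.44 rad and x of scoop_lip in the frame of rest above 0.02 m and angle between scoop's own z axis and vertical between 0.25 and 0.45 rad and linear speed of scoop below 0.02 m/s and contact force between the fingers and scoop below 0.1 N); the robot touches nothing.
It fails at once if the fingers touch a ball (contact force between the fingers and ball0 above 0.3 N or contact force between the fingers and ball1 above 0.3 N or contact force between the fingers and ball2 above 0.3 N or contact force between the fingers and ball3 above 0.3 N or contact force between the fingers and ball4 above 0.3 N or contact force between the fingers and ball5 above 0.3 N).
It fails at once if the scoop or the fingers lean on the balance with more than 10 N (contact force between any of scoop, the fingers, the arm and balance above 10 N).
It fails at once if a bystander is shifted by more than 30 mm (distance of any of jar, model from where it was at the start of the episode above 0.03 m).
It also fails if it takes over 64 s, if anything falls off the work surface, if the arm or the gripper's body presses on something with over 40 N, if the wrist force passes 120 N, or if a joint passes its speed limit or range.

## Working session

There is one attempt and no reset: what is moved stays moved. The work goes in short steps, Python scripts to look and compute and a tool call to move; the robot and the scene stay as the last step left them, time stands still between calls to the robot, and variables do not carry over. Pictures are saved under pics/ and viewed, and the job is handed in when it is done.

Besides the shell and the picture viewer there is one more tool, called after "Emit:" as a command line: name --pt "numbers of a row" for each row, then --argument value for the rest. carry_out: Moves the arm, as the interface text tells. Its arguments: {"type":"object","properties":{"commands":{"type":"array","items":{"type":"array","items":{"type":"number"}}},"fingers":{"type":"number"},"grip_force":{"type":"number"}},"required":["commands"]}

```bash
mkdir -p pics; ls; python3 - <<'E'
from plant import r
import cv2,numpy as np
s=r.get_state(); print(s['clock'],s['tool_pos'],s['eef_rot'],s['opening'])
for n in ['side','top']:
    p=r.snapshot(n); cv2.imwrite(f'pics/{n}0.png',p['img']); print(n,p['intrinsics'],p['k1'],p['extrinsics'])
    for l in ['scoop','scoop_grip','scoop_lip','rest','rest_top','bin','balance','bowl_rim','bowl_mid','jar','model','ball0']:
        o=r.spot_point(p,l); print(l,[(np.round(d['xyz'],3).tolist(),round(d['p'],2)) for d in o[:7]])
E
```

```text
pics
0.0 [0.19809289 0.59210715 0.23790921] [ 1.60653626e-01  9.87010413e-01 -9.21911707e-04 -8.27128440e-05] 0.9986501425118074
side [[487.98717511   0.         322.51729283]
 [  0.         487.98717511 235.51442797]
 [  0.           0.           1.        ]] 0.006283505244659106 [[-0.99679532 -0.04552245  0.06577832  0.47512164]
 [-0.07932057  0.66896385 -0.73905049  0.83486858]
 [-0.01035993 -0.74189964 -0.6704309   0.88030385]
 [ 0.          0.          0.          1.        ]]
scoop [([0.81, -0.001, -0.002], 0.95), ([0.579, 0.003, 0.082], 0.56), ([0.596, 0.234, 0.02], 0.29)]
scoop_grip [([0.509, 0.0, 0.158], 0.67), ([0.729, -0.04, 0.047], 0.59)]
scoop_lip [([0.849, 0.014, 0.002], 0.82), ([0.492, 0.424, -0.002], 0.38)]
rest [([0.327, -0.216, -0.001], 0.8)]
rest_top [([0.332, -0.218, 0.081], 0.94), ([0.573, -0.002, 0.081], 0.85), ([0.621, 0.005, 0.069], 0.66)]
bin [([0.562, 0.268, 0.003], 0.78)]
balance []
bowl_rim [([0.578, -0.24, 0.107], 0.84)]
bowl_mid [([0.58, -0.237, 0.077], 0.59)]
jar [([0.508, -0.428, -0.004], 0.58)]
model [([0.496, 0.424, -0.0], 0.72), ([0.567, -0.235, -0.
[... 678 characters left out ...]
0.578, 0.004, 0.081], 0.72), ([0.73, -0.046, 0.044], 0.55)]
scoop_lip [([0.846, 0.01, 0.001], 0.76)]
rest [([0.575, 0.006, -0.003], 0.7), ([0.577, -0.237, 0.102], 0.58), ([0.329, -0.213, 0.004], 0.56), ([0.599, 0.257, 0.014], 0.41)]
rest_top []
bin [([0.567, 0.262, -0.0], 0.64)]
balance [([0.572, -0.237, 0.002], 0.82)]
bowl_rim [([0.579, -0.233, 0.104], 0.85), ([0.574, 0.004, -0.002], 0.43)]
bowl_mid [([0.579, -0.236, 0.082], 0.59)]
jar []
model [([0.493, 0.426, 0.0], 0.63), ([0.597, 0.262, 0.019], 0.53)]
ball0 [([0.596, 0.26, 0.017], 0.64), ([0.598, 0.289, 0.012], 0.61), ([0.629, 0.232, 0.016], 0.61), ([0.635, 0.288, 0.014], 0.56), ([0.631, 0.259, 0.017], 0.45), ([0.6, 0.231, 0.017], 0.39)]
```

View pics/side0.png

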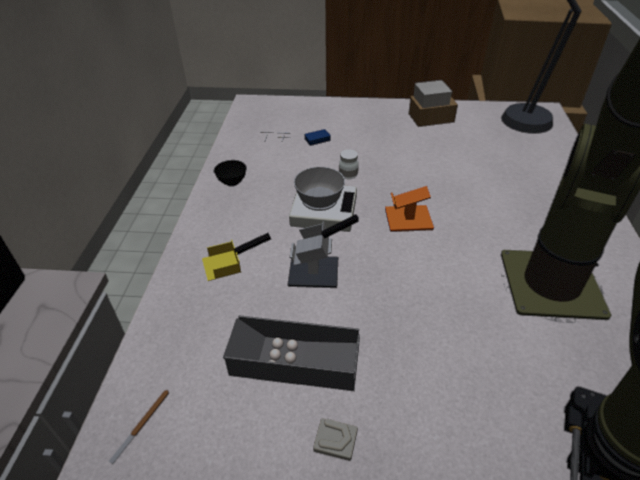

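View pics/top0.png

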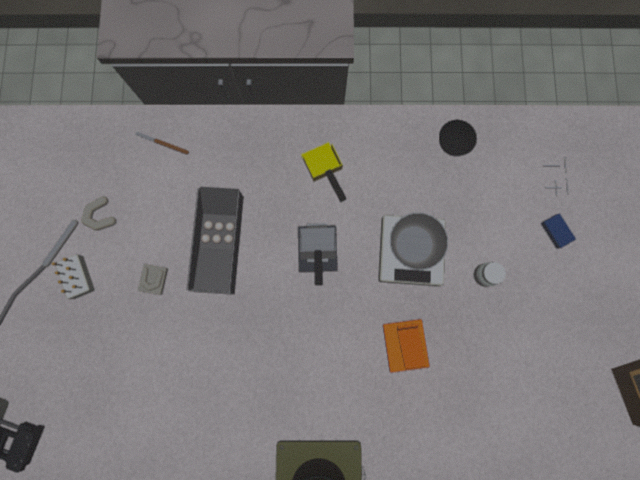

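The target scoop is the steel one on the dark rest, at top px (318,245) and side px (318,243). Things it could be confused with are the yellow scoop at top (322,160) and the orange rest at top (406,345), which I'm rejecting by colour. The bin is at top (216,240) with the balls at (218,232). The bowl is at (418,240). I'll check close crops.

```bash
python3 - <<'E'
import cv2
a=cv2.imread('pics/top0.png'); b=cv2.imread('pics/side0.png')
c=a[175:305,180:260]; cv2.imwrite('pics/c1.png',cv2.resize(c,None,fx=4.5,fy=4.5,interpolation=cv2.INTER_CUBIC))
c=a[205:305,285:455]; cv2.imwrite('pics/c2.png',cv2.resize(c,None,fx=4.5,fy=4.5,interpolation=cv2.INTER_CUBIC))
c=b[160:300,280:370]; cv2.imwrite('pics/c3.png',cv2.resize(c,None,fx=4.2,fy=4.2,interpolation=cv2.INTER_CUBIC))
c=b[310:395,215:370]; cv2.imwrite('pics/c4.png',cv2.resize(c,None,fx=5,fy=5,interpolation=cv2.INTER_CUBIC))
E
```

```text
(no output)
```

View pics/c1.png

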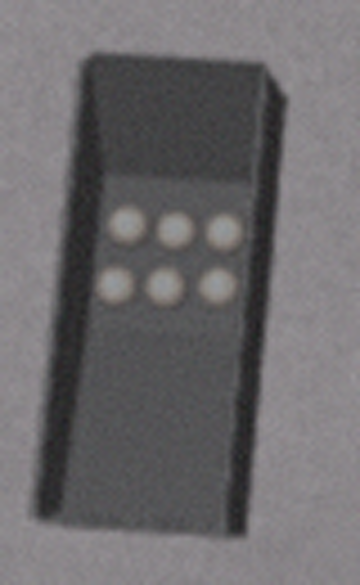

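View pics/c2.png

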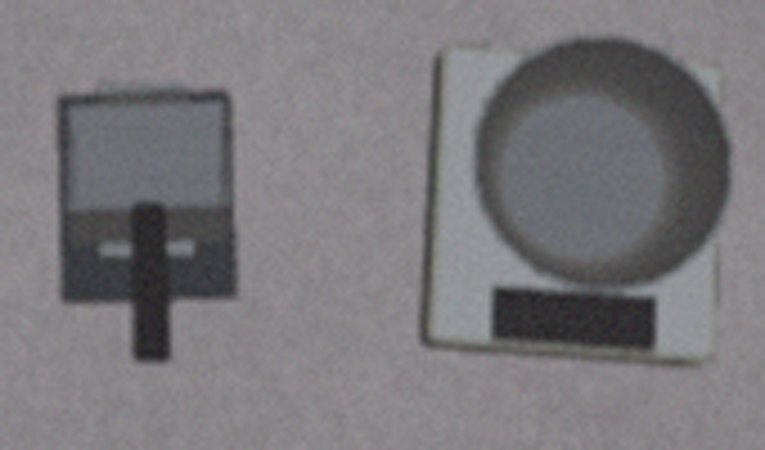

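View pics/c3.png

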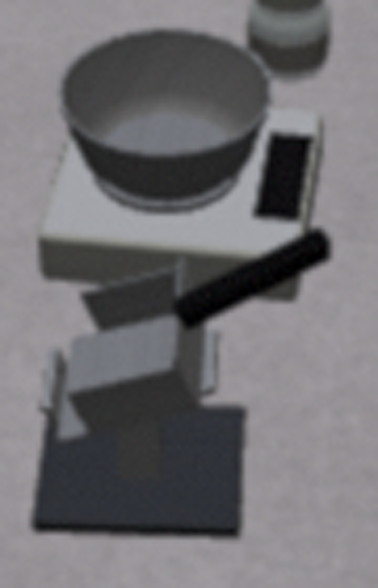

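View pics/c4.png

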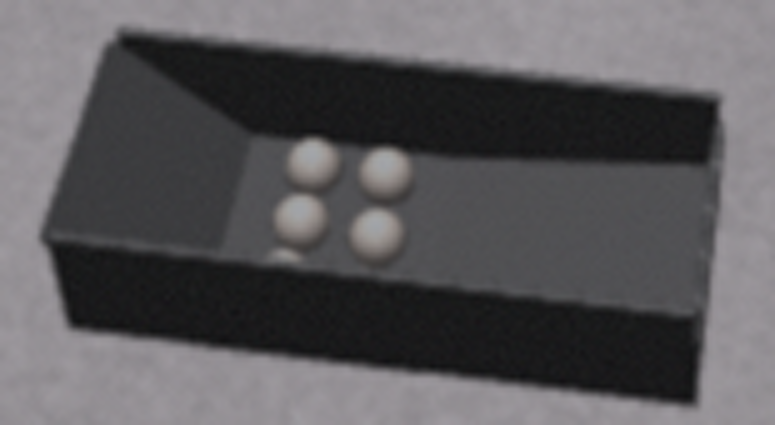

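```bash
cat > h.py <<'E'
import numpy as np,cv2
from scipy.spatial.transform import Rotation as R
CAM={'side':(487.98717511,322.51729283,235.51442797,0.006283505244659106,np.array([[-0.99679532,-0.04552245,0.06577832,0.47512164],[-0.07932057,0.66896385,-0.73905049,0.83486858],[-0.01035993,-0.74189964,-0.6704309,0.88030385],[0,0,0,1]])),
'top':(460.42389144,319.61849663,238.14806091,-0.011063890698303458,np.array([[8.96832908e-04,-9.87182902e-01,1.59590455e-01,4.11439075e-01],[-9.99999448e-01,-7.98053261e-04,6.83047614e-04,-3.18104877e-03],[-5.46931243e-04,-1.59590979e-01,-9.87183073e-01,1.18465244],[0,0,0,1]]))}
def proj(n,P):
    f,cx,cy,k,T=CAM[n]; P=np.atleast_2d(P)
    c=(P-T[:3,3])@T[:3,:3]; s=c[:,:2]/c[:,2:]; s=s*(1+k*(s**2).sum(1,keepdims=True))
    return s*f+[cx,cy]
def ray(n,uv):
    f,cx,cy,k,T=CAM[n]; d=(np.atleast_2d(uv)-[cx,cy])/f; s=d.copy()
    for _ in range(5): s=d/(1+k*(s**2).sum(1,keepdims=True))
    return T[:3,3],np.c_[s,np.ones(len(s))]@T[:3,:3].T
def onz(n,uv,z):
    o,d=ray(n,uv); t=(z-o[2])/d[:,2]; return o+d*t[:,None]
def pl(x,y,yaw,P,z=0):
    P=np.atleast_2d(P); c,s=np.cos(yaw),np.sin(yaw)
    return np.c_[x+c*P[:,0]-s*P[:,1],y+s*P[:,0]+c*P[:,1],P[:,2]+z]
def lines(img,n,segs,col):
    for a,b in segs:
        q=proj(n,[a,b]); cv2.line(img,*[tuple(int(v*16) for v in p) for p in q],col,1,cv2.LINE_AA,4)
E
python3 - <<'E'
from h import *
from scipy.optimize import least_squares
top=lambda u,v:(180+u/4.5,175+v/4.5); side=lambda u,v:(215+u/5,310+v/5)
obs=[('top',top(105,178),(100,49,4),0),('top',top(265,70),(156,-49,66),0),('top',top(228,530),(-100,-49,66),0),('top',top(35,515),(-100,49,66),1),
('side',side(250,135),(100,-49,4),0),('side',side(705,162),(-100,-49,19),0),('side',side(45,240),(156,49,66),1),('side',side(698,315),(-100,49,66),1),('side',side(695,403),(-100,49,0),1)]
def f(p,full=False):
    o=[]
    for n,uv,P,s in obs:
        Q=np.array(P,float); Q[1]+=s*p[3]*1000; o.append(proj(n,pl(*p[:3],Q/1000))[0]-uv)
    return np.array(o).ravel()
r=least_squares(f,[.565,.265,0,.003],loss='soft_l1'); print(r.x,np.degrees(r.x[2])); print(np.round(f(r.x).reshape(-1,2),1))
x,y,w,t=r.x
# balls in top
im=cv2.imread('pics/top0.png'); 
for n,z in(('top',.016),('side',.016)):
    im=cv2.imread(f'pics/{n}0.png'); hsv=im.astype(float).mean(2); m=np.zeros(hsv.shape,np.uint8)
    (x0,x1,y0,y1)=(195,240,210,250) if n=='top' else (260,305,330,365)
    m[y0:y1,x0:x1]=(hsv[y0:y1,x0:x1]>135)
    k,l,st,ce=cv2.connectedComponentsWithStats(m)
    for i in range(1,k):
        if st[i,4]>8:
            P=onz(n,ce[i],z)[0]; d=P[:2]-[x,y]; c,s=np.cos(w),np.sin(w); print(n,st[i,4],np.round(ce[i],1),np.round(P,3),'bin',np.round([c*d[0]+s*d[1],-s*d[0]+c*d[1]],3))
B=lambda P:pl(x,y,w,np.array(P)/1000)[0]
segs=[]
for sy in(-1,1):
    Y=49*sy; pts=[(-100,Y,66),(-100,Y,19),(10,Y,4),(100,Y,4),(156,Y,60),(156,Y,66),(-100,Y,66)]
    segs+=[(B(a),B(b)) for a,b in zip(pts,pts[1:])]
for a in [(10,4),(100,4),(156,60),(-100,19),(-100,48)]: segs.append((B((a[0],-49,a[1])),B((a[0],49,a[1]))))
S=lambda P:np.array([.578,.002,.082])+R.from_euler('y',20,degrees=True).apply(np.array(P)/1000.)
for sy in(-42,42):
    pts=[(42,sy,0),(-42,sy,0),(-42,sy,40),(-42,sy,34),(24,sy,34),(24,sy,0)]; segs+=[(S(a),S(b)) for a,b in zip(pts,pts[1:])]
for a in[(42,0),(-42,0),(-42,40)]: segs.append((S((a[0],-42,a[1])),S((a[0],42,a[1]))))
segs.append((S((-40,0,34)),S((-133,0,59))))
th=np.linspace(0,2*np.pi,40); c=np.array([.579,-.236])
for rr,z in((.070,.106),(.067,.106),(.042,.052)):
    q=np.c_[c[0]+rr*np.cos(th),c[1]+rr*np.sin(th),0*th+z]; segs+=list(zip(q,q[1:]))
for n,(a,b,c_,d) in(('top',(180,310,180,460)),('side',(160,400,215,370))):
    im=cv2.imread(f'pics/{n}0.png')
    M=np.float32([[1,0,0],[0,1,0]])
    sc=2.8 if n=='top' else 2.5
    big=cv2.resize(im,None,fx=sc,fy=sc,interpolation=cv2.INTER_CUBIC)
    for A,Bq in segs:
        q=(proj(n,[A,Bq])+.5)*sc-.5; cv2.line(big,*[tuple(int(v*16) for v in p) for p in q],(0,255,0),1,cv2.LINE_AA,4)
    cv2.imwrite(f'pics/ov_{n}.png',big[int(a*sc):int(b*sc),int(c_*sc):int(d*sc)])
E
```

```text
[ 0.56127624  0.25855895 -0.04969464  0.00606274] -2.8472931989409362
[[-0.   0.4]
 [-0.8 -0.7]
 [-0.9 -0.2]
 [-0.8  0.9]
 [ 0.7 -0.6]
 [ 1.5 -0.8]
 [-0.6  0. ]
 [-0.3 -0.9]
 [-0.8 -0.1]]
top 22 [207.5 224. ] [0.637 0.287 0.016] bin [0.074 0.033]
top 24 [218.4 225.5] [0.633 0.259 0.016] bin [0.072 0.004]
top 22 [229.1 225.9] [0.632 0.232 0.016] bin [ 0.072 -0.023]
top 24 [228.  237.8] [0.601 0.233 0.016] bin [ 0.041 -0.023]
top 20 [204.8 237.8] [0.601 0.293 0.016] bin [0.038 0.037]
top 21 [216. 238.] [0.601 0.264 0.016] bin [0.039 0.008]
side 39 [276.9 341.1] [0.63  0.224 0.016] bin [ 0.071 -0.031]
side 43 [291.5 342.9] [0.599 0.226 0.016] bin [ 0.039 -0.031]
side 45 [274.4 352.2] [0.631 0.252 0.016] bin [ 0.07  -0.003]
side 42 [289.6 355.1] [0.599 0.256 0.016] bin [ 0.038 -0.   ]
```

View pics/ov_top.png

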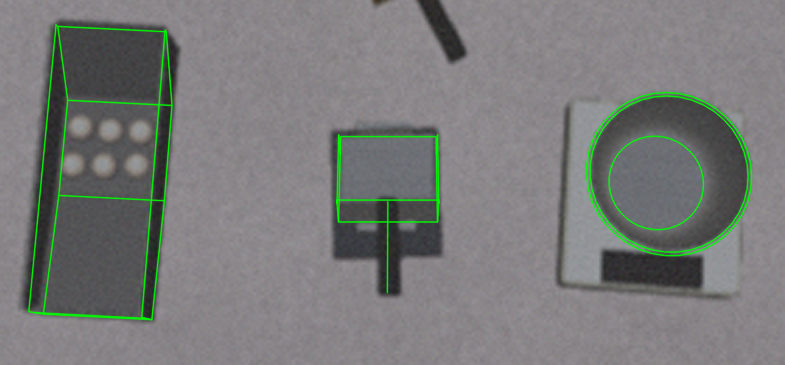

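View pics/ov_side.png

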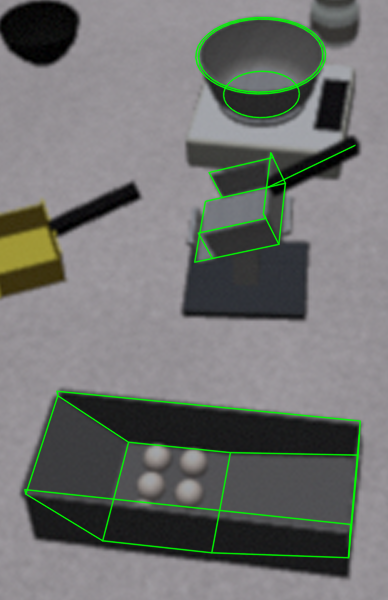

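```bash
cat >> h.py <<'E'
import json,sys,os
def tilt(yaw,lean):
    # tool: y=+Y rotated by yaw, z down; lean>0: body leans ahead (heading), tips back
    return R.from_euler('z',yaw,degrees=True)*R.from_euler('y',lean,degrees=True)*R.from_quat([0,1,0,0])
def setcmd(p,q): json.dump([list(map(float,p)),list(map(float,q))],open('cmd.json','w'))
def getcmd():
    a=json.load(open('cmd.json')); return np.array(a[0]),R.from_quat(a[1])
def plan(wps,step=None,save=True,base=None):
    """wps list of (pos,Rot,nrows); interpolates, prints rows in calls of <=12, stores the final cmd"""
    p,q=getcmd(); pts=[]
    cp,cq=p,q
    for (tp,tq,n) in wps:
        tp=np.array(tp,float); rv=(cq.inv()*tq).as_rotvec()
        need=max(np.linalg.norm(tp-cp)/.05,np.degrees(np.linalg.norm(rv))/8.59)
        if need>n: print('WARN need',need,'>',n)
        for i in range(1,n+1):
            pts.append((cp+(tp-cp)*i/n,cq*R.from_rotvec(rv*i/n)))
        cp,cq=tp,tq
    for k in range(0,len(pts),12):
        rows=[]
        for tp,tq in pts[k:k+12]:
            d=q.inv().apply(tp-p); w=np.degrees((q.inv()*tq).as_rotvec())
            rows.append([round(x,4) for x in d]+[round(x,1) for x in w])
        rows=[[x+0 for x in r_] for r_ in rows]
        print(json.dumps(rows).replace(' ',''))
        l=rows[-1]; p=p+q.apply(l[:3]); q=q*R.from_rotvec(np.radians(l[3:]))
        print(' -> cmd',np.round(p,4))
    setcmd(p,q.as_quat())
E
python3 - <<'E'
from h import *
from plant import r
s=r.get_state(); setcmd(s['tool_pos'],s['eef_rot'])
Q=tilt(0,10); print(Q.as_matrix().round(2))
g=np.array([.531,-.001,.1265]); a=g-Q.apply([0,0,.1])
plan([((.40,.25,.25),tilt(0,5),9),(a,Q,9)])
E
```

```text
[[-0.98  0.   -0.17]
 [ 0.    1.    0.  ]
 [ 0.17  0.   -0.98]]
[[-0.0333,-0.029,-0.0013,0.1,0.6,-2.1],[-0.0667,-0.058,-0.0025,0.2,1.1,-4.1],[-0.1,-0.087,-0.0038,0.3,1.7,-6.2],[-0.1334,-0.116,-0.005,0.4,2.2,-8.2],[-0.1667,-0.145,-0.0063,0.4,2.8,-10.3],[-0.2,-0.174,-0.0075,0.5,3.3,-12.3],[-0.2334,-0.203,-0.0088,0.6,3.9,-14.4],[-0.2667,-0.232,-0.01,0.7,4.4,-16.4],[-0.3,-0.261,-0.0113,0.8,5.0,-18.5],[-0.3245,-0.2823,-0.0085,0.9,5.5,-18.5],[-0.349,-0.3035,-0.0057,1.0,6.1,-18.5],[-0.3735,-0.3247,-0.0029,1.1,6.6,-18.5]]
 -> cmd [0.4495 0.1663 0.2416]
[[-0.0167,-0.0279,0.0008,0.0,0.6,0.0],[-0.0333,-0.0558,0.0017,0.0,1.1,0.0],[-0.05,-0.0837,0.0025,0.0,1.7,0.0],[-0.0667,-0.1116,0.0034,0.0,2.2,0.0],[-0.0834,-0.1395,0.0043,0.0,2.8,0.0],[-0.1001,-0.1674,0.0051,0.0,3.3,0.0]]
 -> cmd [ 0.5484 -0.001   0.225 ]
```

Emit:
carry_out --pt "-0.033 -0.029 -0.001 0.1 0.6 -2.1" --pt "-0.067 -0.058 -0.003 0.2 1.1 -4.1" --pt "-0.1 -0.087 -0.004 0.3 1.7 -6.2" --pt "-0.133 -0.116 -0.005 0.4 2.2 -8.2" --pt "-0.167 -0.145 -0.006 0.4 2.8 -10.3" --pt "-0.2 -0.174 -0.008 0.5 3.3 -12.3" --pt "-0.233 -0.203 -0.009 0.6 3.9 -14.4" --pt "-0.267 -0.232 -0.01 0.7 4.4 -16.4" --pt "-0.3 -0.261 -0.011 0.8 5.0 -18.5" --pt "-0.325 -0.282 -0.009 0.9 5.5 -18.5" --pt "-0.349 -0.304 -0.006 1.0 6.1 -18.5" --pt "-0.374 -0.325 -0.003 1.1 6.6 -18.5" --fingers 0

```text
clock: 2.5
tool_pos: [0.4506, 0.1645, 0.2418]
eef_rot: [0.0, 0.998, -0.0, -0.058]
contact_force: [0.2, 0.3, 0.7]
opening: 0.999
```

Emit:
carry_out --pt "-0.017 -0.028 0.001 0 0.6 0" --pt "-0.033 -0.056 0.002 0 1.1 0" --pt "-0.05 -0.084 0.003 0 1.7 0" --pt "-0.067 -0.112 0.003 0 2.2 0" --pt "-0.083 -0.14 0.004 0 2.8 0" --pt "-0.1 -0.167 0.005 0 3.3 0" --pt "-0.1 -0.167 0.005 0 3.3 0"

```text
clock: 3.2
tool_pos: [0.5507, -0.0068, 0.2243]
eef_rot: [0.004, 0.996, -0.002, -0.086]
contact_force: [-0.4, 0.3, -0.0]
opening: 0.995
```

```bash
python3 - <<'E'
from h import *
from plant import r
s=r.get_state(); p,q=getcmd(); print(s['clock'],s['tool_pos'],p,np.degrees((q.inv()*R.from_quat(s['eef_rot'])).as_rotvec()),s['q'],s['contact_force'])
pic=r.snapshot('side'); cv2.imwrite('pics/s1.png',pic['img'][130:330,200:480].repeat(2,0).repeat(2,1))
for l in['scoop_grip','scoop']: print(l,[(np.round(d['xyz'],3).tolist(),round(d['p'],2)) for d in r.spot_point(pic,l)])
E
```

```text
3.2 [ 0.55069457 -0.00680737  0.22427062] [ 0.54838676 -0.00103263  0.22499633] [ 0.1336243  -0.06086389  0.49041755] [ 0.13834077  0.7019384  -0.36281177  1.63840295  0.24189084  1.02260102
  1.25314165] [-0.44839659  0.33718573 -0.04695881]
scoop_grip [([0.726, -0.041, 0.05], 0.74), ([0.51, -0.002, 0.158], 0.71)]
scoop [([0.577, 0.003, 0.083], 0.82), ([0.807, -0.004, 0.001], 0.73)]
```

View pics/s1.png

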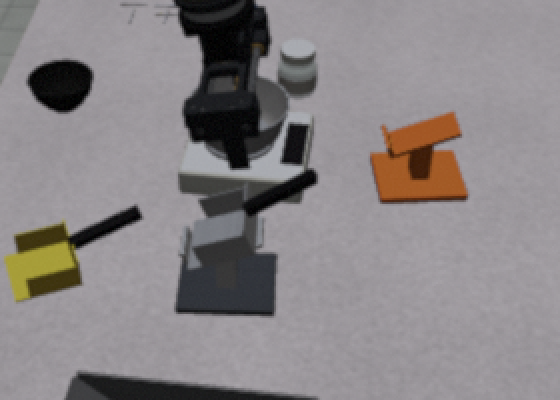

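Emit:
carry_out --pt "0 0 0.02 0 0 0" --pt "0 0 0.04 0 0 0" --pt "0 0 0.06 0 0 0" --pt "0 0 0.08 0 0 0" --pt "0 0 0.093 0 0 0" --pt "0 0 0.1 0 0 0" --pt "0 0 0.1 0 0 0"

```text
clock: 4.05
tool_pos: [0.5305, 0.0, 0.1264]
eef_rot: [-0.001, 0.996, -0.0, -0.088]
contact_force: [0.5, -0.3, -0.5]
opening: 0.999
```

```bash
python3 - <<'E'
from h import *
from plant import r
s=r.get_state(); p,q=getcmd(); p=p+q.apply([0,0,.1]); setcmd(p,q.as_quat()); print(s['clock'],s['tool_pos'],p,np.degrees((q.inv()*R.from_quat(s['eef_rot'])).as_rotvec()),s['contact_force'])
for n,(a,b,c,d) in(('side',(150,300,250,400)),('top',(180,300,250,390))):
    pic=r.snapshot(n); cv2.imwrite(f'pics/g_{n}.png',cv2.resize(pic['img'][a:b,c:d],None,fx=4,fy=4,interpolation=cv2.INTER_CUBIC))
E
```

```text
4.05 [5.30539425e-01 4.68678142e-05 1.26423164e-01] [ 0.53108859 -0.00107671  0.12650384] [-0.01134848  0.08446383 -0.11962765] [ 0.50944767 -0.32701645 -0.51252548]
```

View pics/g_side.png

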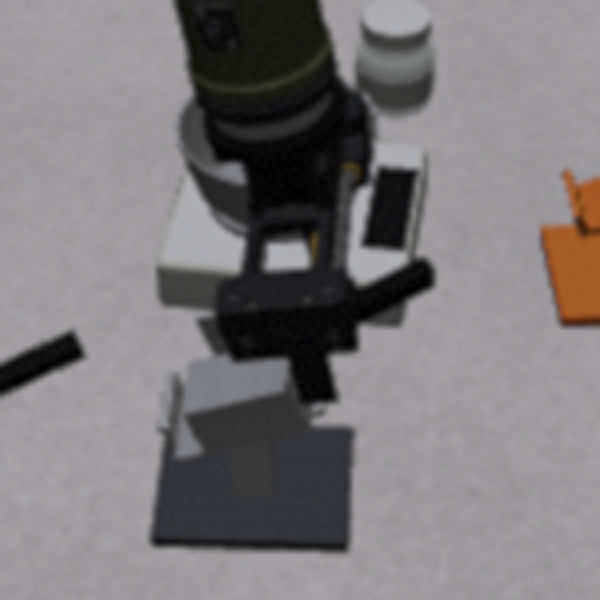

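View pics/g_top.png

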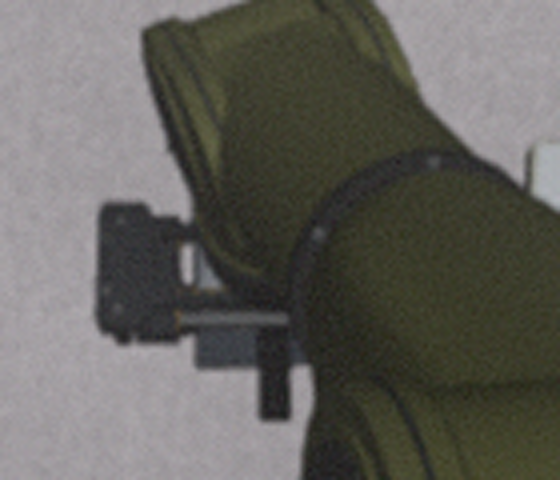

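Emit:
carry_out --pt "0 0 0 0 0 0" --pt "0 0 0 0 0 0" --pt "0 0 0 0 0 0" --pt "0 0 0 0 0 0" --pt "0 0 0 0 0 0" --pt "0 0 0 0 0 0" --pt "0 0 0 0 0 0" --pt "0 0 0 0 0 0" --fingers 255 --grip_force 60

```text
clock: 4.95
tool_pos: [0.5313, -0.0011, 0.1267]
eef_rot: [-0.0, 0.996, -0.0, -0.087]
contact_force: [0.0, 0.5, 0.1]
opening: 0.301
```

```bash
python3 - <<'E'
from h import *
from plant import r
s=r.get_state(); print(s['clock'],s['tool_pos'],s['opening']*88,s['contact_force'])
pic=r.snapshot('side'); cv2.imwrite('pics/g2.png',cv2.resize(pic['img'][150:300,250:400],None,fx=4,fy=4,interpolation=cv2.INTER_CUBIC))
# lift: back & up perpendicular to plate
plan([((.526,-.001,.1655),tilt(0,10),3),((.50,-.001,.26),tilt(0,0),4)])
E
```

```text
4.95 [ 0.53133083 -0.00109577  0.12668174] 26.444748601735718 [0.01657302 0.50563685 0.09744817]
[[0.0039,0.0,-0.0125,0.0,0.0,0.0],[0.0078,0.0,-0.025,0.0,0.0,0.0],[0.0118,0.0001,-0.0375,0.0,0.0,0.0],[0.0222,0.0001,-0.0597,0.0,-2.5,0.0],[0.0327,0.0001,-0.0818,0.0,-5.0,0.0],[0.0432,0.0,-0.104,0.0,-7.5,0.0],[0.0537,0.0,-0.1261,0.0,-10.0,0.0]]
 -> cmd [ 0.5   -0.001  0.26 ]
```

View pics/g2.png

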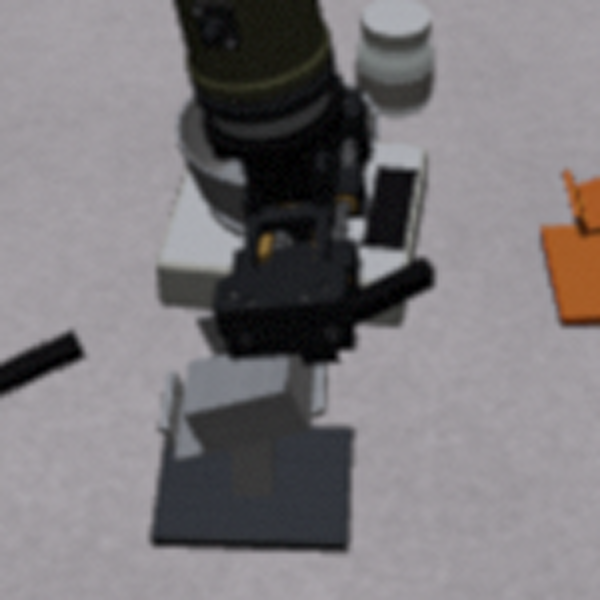

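Emit:
carry_out --pt "0 0 0 0 0 0" --pt "0 0 0 0 0 0" --pt "0 0 0 0 0 0" --pt "0 0 0 0 0 0"

```text
clock: 5.4
tool_pos: [0.5315, -0.001, 0.1267]
eef_rot: [-0.0, 0.996, -0.0, -0.087]
contact_force: [0.1, -0.2, -1.5]
opening: 0.199
```

Emit:
carry_out --pt "0 0 0 0 0 0" --pt "0.002 0 -0.006 0 0 0" --pt "0.005 0 -0.016 0 0 0" --pt "0.008 0 -0.027 0 0 0" --pt "0.012 0 -0.038 0 0 0" --pt "0.022 0 -0.06 0 -2.5 0" --pt "0.033 0 -0.082 0 -5 0" --pt "0.043 0 -0.104 0 -7.5 0" --pt "0.05 0 -0.12 0 -9.2 0" --pt "0.054 0 -0.126 0 -10 0" --pt "0.054 0 -0.126 0 -10 0"

```text
clock: 6.5
tool_pos: [0.4997, -0.0011, 0.2614]
eef_rot: [-0.0, 1.0, -0.0, 0.001]
contact_force: [0.1, 0.4, -1.1]
opening: 0.193
```

```bash
python3 - <<'E'
from h import *
from plant import r
s=r.get_state(); print(s['clock'],s['tool_pos'],s['opening']*88,s['contact_force'],s['moment'])
for n,(a,b,c,d) in(('side',(120,270,250,400)),('top',(180,300,250,390))):
    pic=r.snapshot(n); cv2.imwrite(f'pics/l_{n}.png',cv2.resize(pic['img'][a:b,c:d],None,fx=4,fy=4,interpolation=cv2.INTER_CUBIC))
    for l in['scoop','scoop_lip']: print(l,[(np.round(d['xyz'],3).tolist(),round(d['p'],2)) for d in r.spot_point(pic,l)])
E
```

```text
6.5 [ 0.49967281 -0.00113907  0.26142947] 17.01716677319147 [ 0.1016894   0.3836811  -1.05558409] [ 0.01746536  0.05247746 -0.07652118]
scoop [([0.554, -0.0, 0.224], 0.98), ([0.81, -0.002, 0.002], 0.84)]
scoop_lip [([0.846, 0.014, 0.003], 0.91), ([0.595, 0.003, 0.22], 0.61)]
scoop [([0.811, -0.007, 0.002], 0.62)]
scoop_lip [([0.847, 0.009, -0.0], 0.7)]
```

View pics/l_side.png

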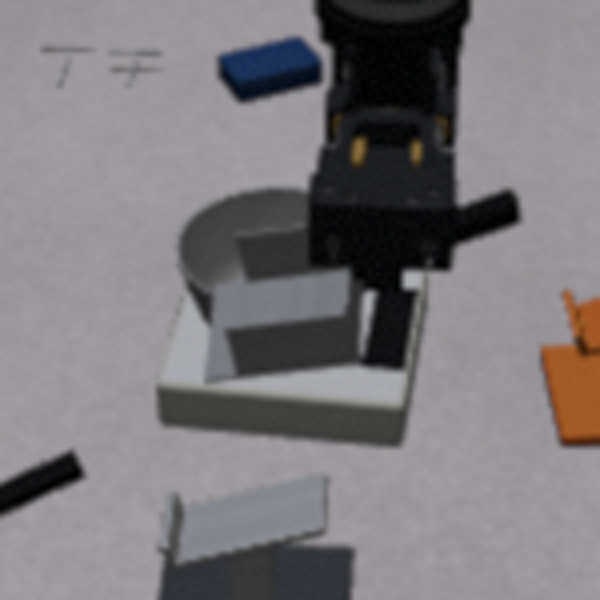

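View pics/l_top.png

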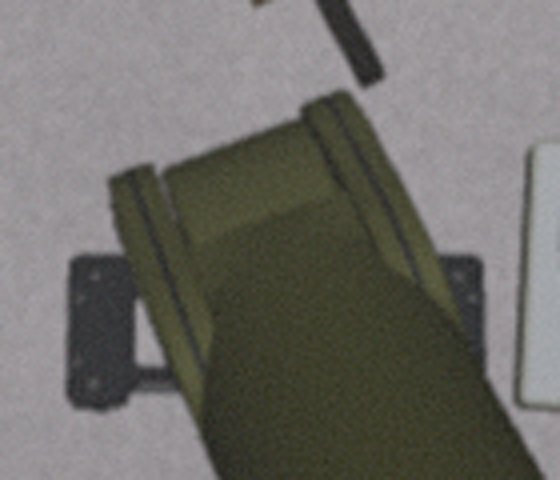

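```bash
cat >> h.py <<'E'
BIN=[.563,.261,-2.85]
GT=np.array([-.0599,0,.0258])
def lipw(xyz,yaw,th):
    "lip world pos, yaw deg, pitch-down deg -> (tcp, tool rot)"
    Rs=R.from_euler('z',yaw,degrees=True)*R.from_euler('y',th,degrees=True)
    return np.array(xyz)+Rs.apply(GT-[.042,0,0]), tilt(yaw,th-10)
def lipb(L,z,th,y=0):
    return lipw(pl(BIN[0],BIN[1],np.radians(BIN[2]),[L/1000,y/1000,z/1000])[0],BIN[2],th)
def tool2lip(p,q):
    "measured tool -> lip in bin frame mm, yaw, pitch"
    Rt=R.from_quat(q) if not isinstance(q,R) else q
    Rs=Rt*(R.from_euler('y',-10,degrees=True)*R.from_quat([0,1,0,0])).inv()
    lip=np.array(p)-Rs.apply(GT-[.042,0,0]); d=lip-[BIN[0],BIN[1],0]
    b=R.from_euler('z',-BIN[2],degrees=True).apply(d)*1000
    e=Rs.as_euler('ZYX',degrees=True); return b.round(1),e.round(2)
E
python3 - <<'E'
from h import *
p,q=getcmd(); print(tool2lip(p,q))
plan([(*lipb(22,150,8),7),(*lipb(22,60,8),3),(*lipb(22,20,7.5),2)])
p,q=getcmd(); print(p,tool2lip(p,q))
E
```

```text
(array([  45.9, -260.1,  217. ]), array([ 0.02,  9.96, -0.02]))
[[0.0017,0.038,0.01,0.0,-0.3,0.4],[0.0035,0.0759,0.02,0.0,-0.6,0.8],[0.0052,0.1139,0.0301,0.0,-0.8,1.2],[0.0069,0.1519,0.0401,0.0,-1.1,1.6],[0.0087,0.1899,0.0501,0.0,-1.4,2.1],[0.0104,0.2278,0.0601,0.0,-1.7,2.5],[0.0122,0.2658,0.0702,0.0,-2.0,2.9],[0.0122,0.2658,0.1002,0.0,-2.0,2.9],[0.0122,0.2658,0.1302,0.0,-2.0,2.9],[0.0122,0.2659,0.1602,0.0,-2.0,2.9],[0.0124,0.2659,0.1806,0.0,-2.2,2.9],[0.0126,0.2659,0.201,0.0,-2.5,2.9]]
 -> cmd [0.4874 0.2648 0.0589]
[0.48742016 0.2647779  0.05888685] (array([22. ,  0. , 20.1]), array([-2.87,  7.46,  0.04]))
```

Emit:
carry_out --pt "0.001 0.015 0.003 0 0 0" --pt "0.003 0.05 0.012 0 -0.4 0.5" --pt "0.004 0.09 0.022 0 -0.7 0.9" --pt "0.006 0.13 0.034 0 -1 1.4" --pt "0.008 0.17 0.045 0 -1.3 1.9" --pt "0.01 0.21 0.055 0 -1.6 2.3" --pt "0.011 0.242 0.064 0 -1.8 2.7" --pt "0.012 0.26 0.07 0 -2 2.9" --pt "0.012 0.266 0.08 0 -2 2.9" --pt "0.012 0.266 0.095 0 -2 2.9" --pt "0.012 0.266 0.1 0 -2 2.9" --pt "0.012 0.266 0.1 0 -2 2.9"

```text
clock: 8.0
tool_pos: [0.4877, 0.2632, 0.1589]
eef_rot: [0.026, 1.0, -0.001, 0.017]
contact_force: [0.3, 0.9, -1.2]
opening: 0.195
```

```bash
python3 - <<'E'
from h import *
from plant import r
s=r.get_state(); print(s['clock'],s['tool_pos'],s['contact_force'],tool2lip(s['tool_pos'],s['eef_rot']))
for n,(a,b,c,d) in(('side',(250,400,200,380)),('top',(170,310,170,330))):
    pic=r.snapshot(n); cv2.imwrite(f'pics/b_{n}.png',cv2.resize(pic['img'][a:b,c:d],None,fx=4,fy=4,interpolation=cv2.INTER_CUBIC))
    for l in['scoop','scoop_lip']: print(l,[(np.round(d['xyz'],3).tolist(),round(d['p'],2)) for d in r.spot_point(pic,l)])
E
```

```text
8.0 [0.48768978 0.26320586 0.15894395] [ 0.34215617  0.89310059 -1.18672638] (array([ 21.9,  -1.8, 119.1]), array([-2.97,  8.07, -0.1 ]))
scoop [([0.545, 0.263, 0.121], 0.6), ([0.811, -0.004, -0.002], 0.6), ([0.595, 0.234, 0.017], 0.52)]
scoop_lip [([0.583, 0.263, 0.116], 0.92), ([0.848, 0.013, 0.001], 0.61), ([0.54, 0.266, 0.125], 0.25)]
scoop [([0.807, -0.005, 0.004], 0.67), ([0.542, 0.262, 0.125], 0.57)]
scoop_lip [([0.85, 0.01, 0.0], 0.6), ([0.583, 0.264, 0.117], 0.59)]
```

View pics/b_side.png

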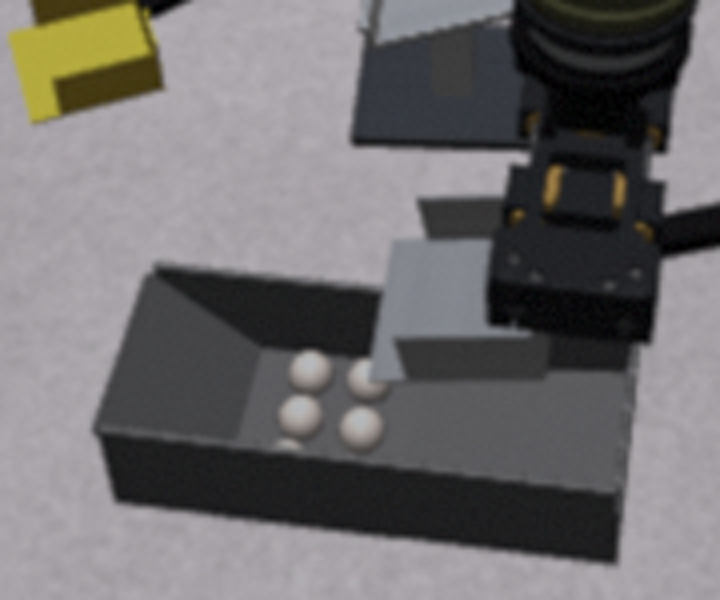

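View pics/b_top.png

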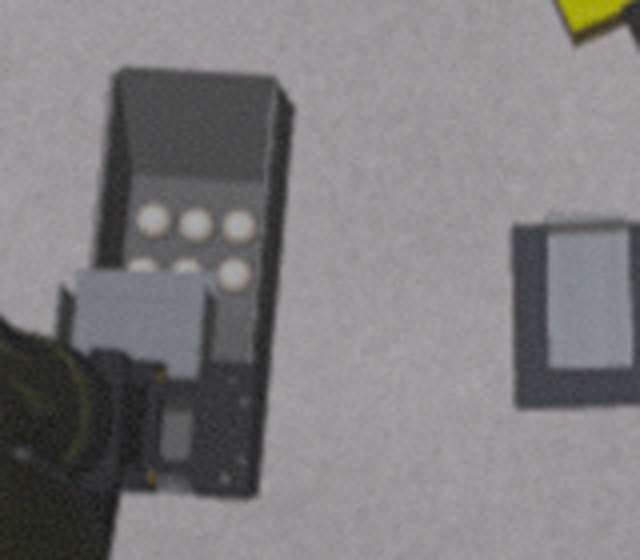

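```bash
python3 - <<'E'
from h import *
def binf(P):
    d=np.array(P)-[BIN[0],BIN[1],0]; return (R.from_euler('z',-BIN[2],degrees=True).apply(d)*1000).round(1)
t=lambda u,v:(180+u/4.5,175+v/4.5)
print('left floor',binf(onz('top',t(105,178),.004)),binf(onz('top',t(63,515),.018)))
print('right rim in',binf(onz('top',t(265,70),.066)),binf(onz('top',t(228,530),.066)))
print('left rim outer',binf(onz('top',t(88,55),.066)),binf(onz('top',t(35,515),.066)))
q=lambda u,v:(170+u/4,170+v/4)
for u in(75,141.5,208): print('lip top',binf(onz('top',q(u,272),.117)))
sd=lambda u,v:(200+u/4,250+v/4)
print('lip side +y corner',binf(onz('side',sd(373,378),.117)), 'pred corner -42..42')
sc=lambda u,v:(215+u/5,310+v/5)
print('side -y floor crease',binf(onz('side',sc(250,135),.004)),binf(onz('side',sc(705,162),.019)))
print('side -y rim',binf(onz('side',sc(120,35),.066)),binf(onz('side',sc(718,98),.066)),' +y rim',binf(onz('side',sc(45,240),.066)),binf(onz('side',sc(698,315),.066)))
E
```

```text
left floor [[99.5 46.5  4. ]] [[-96.9  48.8  18. ]]
right rim in [[152.7 -53.6  66. ]] [[-102.1  -53.7   66. ]]
left rim outer [[156.4  45.7  66. ]] [[-99.4  50.7  66. ]]
lip top [[ 18.9  45.3 117. ]]
lip top [[ 20.9   6.2 117. ]]
lip top [[ 22.9 -32.9 117. ]]
lip side +y corner [[ 15.6  40.3 117. ]] pred corner -42..42
side -y floor crease [[ 99.6 -49.8   4. ]] [[-98.5 -49.   19. ]]
side -y rim [[149.8 -49.4  66. ]] [[-102.3  -47.3   66. ]]  +y rim [[153.2  52.4  66. ]] [[-102.3   54.5   66. ]]
```

```bash
cat >> h.py <<'E'
def sent(row):
    p,q=getcmd(); setcmd(p+q.apply(row[:3]),(q*R.from_rotvec(np.radians(row[3:]))).as_quat())
E
python3 - <<'E'
from h import *
setcmd([.5,-.001,.26],tilt(0,0).as_quat()); sent([.012,.266,.1,0,-2,2.9]); p,q=getcmd(); print(tool2lip(p,q)); P=json.load(open('cmd.json'))
plan([(*lipb(22,60,8),3),(*lipb(22,22,7),3),(*lipb(22,12,6.8),2),(*lipb(22,9,6.8),2)])
setcmd(*P)
E
```

```text
(array([ 22.2,   0.2, 120.3]), array([-2.89,  8.  ,  0.05]))
[[0.0008,-0.0001,0.0201,0.0,0.0,0.0],[0.0015,-0.0002,0.0402,0.0,0.0,0.0],[0.0023,-0.0003,0.0602,0.0,0.0,-0.1],[0.003,-0.0003,0.0734,0.0,-0.3,-0.1],[0.0037,-0.0003,0.0867,0.0,-0.7,-0.1],[0.0044,-0.0004,0.0999,0.0,-1.0,-0.1],[0.0046,-0.0004,0.105,0.0,-1.1,-0.1],[0.0049,-0.0004,0.1102,0.0,-1.2,-0.1],[0.0049,-0.0004,0.1117,0.0,-1.2,-0.1],[0.005,-0.0004,0.1132,0.0,-1.2,-0.1]]
 -> cmd [0.4869 0.2648 0.0467]
```

Emit:
carry_out --pt "0.001 0 0.02 0 0 0" --pt "0.002 0 0.045 0 0 0" --pt "0.003 0 0.07 0 -0.3 0" --pt "0.004 0 0.09 0 -0.7 0" --pt "0.004 0 0.1 0 -1 0" --pt "0.005 0 0.105 0 -1.1 0" --pt "0.005 0 0.108 0 -1.2 0" --pt "0.005 0 0.111 0 -1.2 0" --pt "0.005 0 0.113 0 -1.2 0" --pt "0.005 0 0.113 0 -1.2 0"

```text
clock: 9.3
tool_pos: [0.4873, 0.2651, 0.0472]
eef_rot: [0.025, 0.999, -0.0, 0.029]
contact_force: [-0.6, 0.5, -1.9]
opening: 0.2
```

```bash
python3 - <<'E'
from h import *
from plant import r
sent([.005,0,.113,0,-1.2,0]); print(tool2lip(*getcmd()))
s=r.get_state(); print(s['clock'],s['tool_pos'],s['contact_force'],s['moment'],tool2lip(s['tool_pos'],s['eef_rot']))
n,(a,b,c,d)=('side',(250,400,200,380))
pic=r.snapshot(n); cv2.imwrite(f'pics/d_{n}.png',cv2.resize(pic['img'][a:b,c:d],None,fx=4,fy=4,interpolation=cv2.INTER_CUBIC))
E
```

```text
(array([22. ,  0.3,  9.2]), array([-2.89,  6.8 ,  0.05]))
9.3 [0.48725133 0.26507795 0.04723328] [-0.55755237  0.54094152 -1.85679926] [0.02750632 0.1777688  0.02976617] (array([22.3,  0.3,  9.7]), array([-2.88,  6.73,  0.06]))
```

View pics/d_side.png

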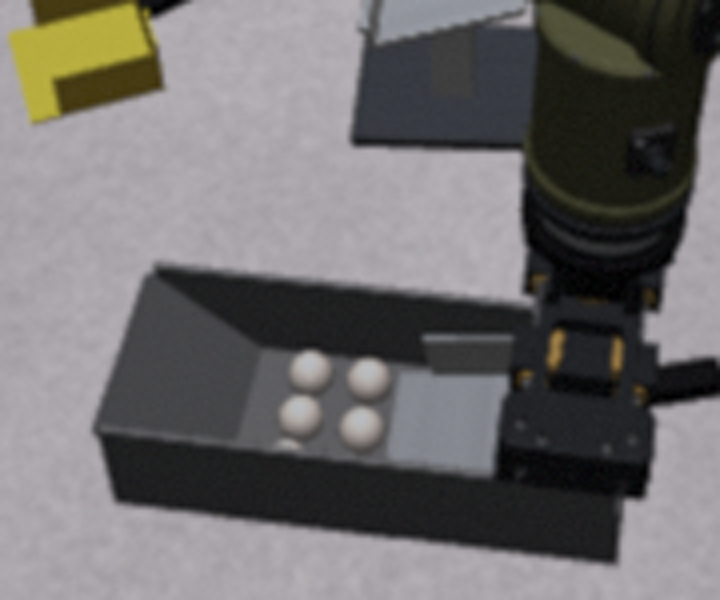

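Emit:
carry_out --pt "0 0 0.001 0 0 0" --pt "0 0 0.002 0 0 0" --pt "0 0 0.003 0 0 0" --pt "0 0 0.004 0 0 0" --pt "0 0 0.004 0 0 0"

```text
clock: 9.85
tool_pos: [0.4872, 0.2648, 0.0435]
eef_rot: [0.025, 0.999, -0.001, 0.028]
contact_force: [-1.0, -1.2, 4.6]
opening: 0.197
```

Emit:
carry_out --pt "0 0 0.001 0 0 0" --pt "0 0 0.001 0 0 0"

```text
clock: 10.05
tool_pos: [0.4871, 0.2647, 0.0433]
eef_rot: [0.025, 0.999, -0.001, 0.029]
contact_force: [-3.3, -2.6, 12.8]
opening: 0.195
```

```bash
python3 - <<'E'
from h import *
from plant import r
s=r.get_state(); print(s['moment'],tool2lip(s['tool_pos'],s['eef_rot']))
sent([0,0,.004,0,0,0]);sent([0,0,.001,0,0,0]); p,q=getcmd(); print(tool2lip(p,q)); P=json.load(open('cmd.json'))
plan([(*lipb(24,5,7),1),(*lipb(40,4.8,5.6),2),(*lipb(60,4.8,3.8),2),(*lipb(80,4.8,2),2),(*lipb(94,5,.6),2),(*lipb(94,5,.6),1)])
setcmd(*P)
E
```

```text
[-0.11163575  0.60830192 -0.01068241] (array([22.2, -0.1,  5.8]), array([-2.88,  6.72,  0.02]))
(array([22.2,  0.3,  4.2]), array([-2.89,  6.8 ,  0.05]))
[[-0.0019,-0.0004,-0.001,0.0,0.2,-0.1],[-0.0094,-0.0004,0.0007,0.0,-0.5,-0.1],[-0.0169,-0.0004,0.0024,0.0,-1.2,-0.1],[-0.0262,-0.0004,0.0045,0.0,-2.1,-0.1],[-0.0356,-0.0003,0.0066,0.0,-3.0,-0.1],[-0.045,-0.0003,0.0087,0.0,-3.9,-0.1],[-0.0544,-0.0003,0.0108,0.0,-4.8,-0.1],[-0.061,-0.0003,0.0123,0.0,-5.5,-0.1],[-0.0676,-0.0003,0.0138,0.0,-6.2,-0.1],[-0.0676,-0.0003,0.0138,0.0,-6.2,-0.1]]
 -> cmd [0.5554 0.2614 0.0319]
```

Emit:
carry_out --pt "-0.002 0 -0.001 0 0.2 0" --pt "-0.0095 0 0.0007 0 -0.5 0" --pt "-0.017 0 0.0024 0 -1.2 0" --pt "-0.026 0 0.0045 0 -2.1 0" --pt "-0.0355 0 0.0066 0 -3 0" --pt "-0.045 0 0.0087 0 -3.9 0" --pt "-0.0545 0 0.0108 0 -4.8 0" --pt "-0.061 0 0.0123 0 -5.5 0" --pt "-0.0675 0 0.0138 0 -6.2 0" --pt "-0.0675 0 0.0138 0 -6.2 0"

```text
clock: 11.05
tool_pos: [0.5561, 0.2616, 0.0318]
eef_rot: [0.025, 0.996, -0.002, 0.083]
contact_force: [-0.2, -0.1, 0.7]
opening: 0.202
```

```bash
python3 - <<'E'
from h import *
from plant import r
sent([-.0675,0,.0138,0,-6.2,0]); print(tool2lip(*getcmd()))
s=r.get_state(); print(s['clock'],s['contact_force'],s['moment'],tool2lip(s['tool_pos'],s['eef_rot']))
for n,(a,b,c,d) in(('side',(290,390,200,380)),('top',(170,310,170,330))):
    pic=r.snapshot(n); cv2.imwrite(f'pics/e_{n}.png',cv2.resize(pic['img'][a:b,c:d],None,fx=4,fy=4,interpolation=cv2.INTER_CUBIC))
E
```

```text
(array([93.9,  0.3,  5. ]), array([-2.9 ,  0.6 ,  0.05]))
11.05 [-0.16814718 -0.05023627  0.66127895] [ 0.25212051  0.03422684 -0.00748969] (array([94.8,  0.3,  5.1]), array([-2.88,  0.49,  0.04]))
```

View pics/e_side.png

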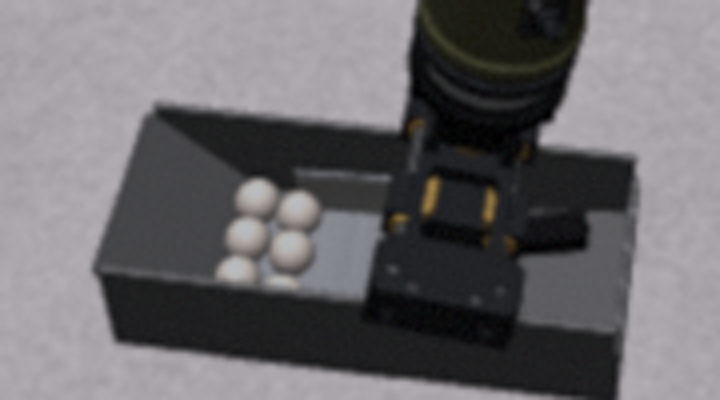

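View pics/e_top.png

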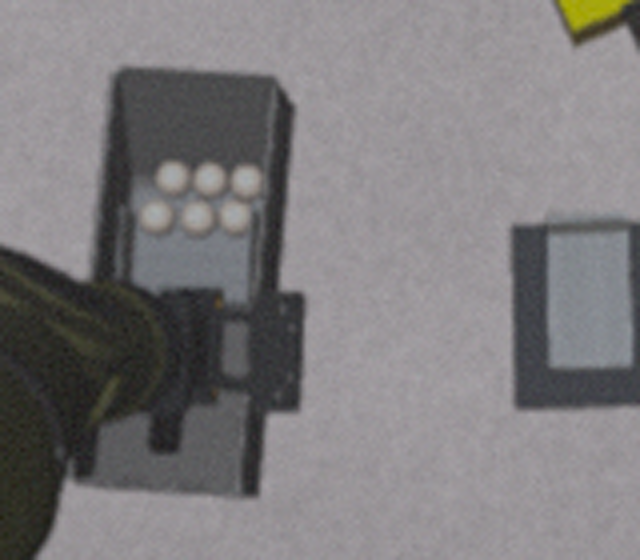

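```bash
python3 - <<'E'
from h import *
plan([(*lipb(98,5.5,0),1),(*lipb(105,12.5,-4),2),(*lipb(115,22.5,-8),2),(*lipb(125,32.5,-12),2),(*lipb(135,43,-15),2),(*lipb(137,60,-16),2),(*lipb(137,60,-16),1)])
E
```

```text
[[-0.0037,-0.0003,0.0012,0.0,-0.6,-0.1],[-0.0063,-0.0003,0.0017,0.0,-2.6,-0.1],[-0.009,-0.0003,0.0023,0.0,-4.6,-0.1],[-0.0137,-0.0003,0.0016,0.0,-6.6,-0.1],[-0.0183,-0.0003,0.001,0.0,-8.6,-0.1],[-0.0232,-0.0003,0.0005,0.0,-10.6,-0.1],[-0.0281,-0.0003,-0.0001,0.0,-12.6,-0.1],[-0.0334,-0.0003,-0.0017,0.0,-14.1,-0.1],[-0.0387,-0.0003,-0.0034,0.0,-15.6,-0.1],[-0.0409,-0.0003,-0.0107,0.0,-16.1,-0.1],[-0.0432,-0.0003,-0.018,0.0,-16.6,-0.1],[-0.0432,-0.0003,-0.018,0.0,-16.6,-0.1]]
 -> cmd [0.5949 0.2594 0.0567]
```

Emit:
carry_out --pt "-0.0037 0 0.0012 0 -0.6 0" --pt "-0.0063 0 0.0017 0 -2.6 0" --pt "-0.009 0 0.0023 0 -4.6 0" --pt "-0.0137 0 0.0016 0 -6.6 0" --pt "-0.0183 0 0.001 0 -8.6 0" --pt "-0.0232 0 0.0005 0 -10.6 0" --pt "-0.028 0 0 0 -12.6 0" --pt "-0.0334 0 -0.0017 0 -14.1 0" --pt "-0.0387 0 -0.0034 0 -15.6 0" --pt "-0.041 0 -0.0107 0 -16.1 0" --pt "-0.0432 0 -0.018 0 -16.6 0" --pt "-0.0432 0 -0.018 0 -16.6 0"

```text
clock: 12.35
tool_pos: [0.5948, 0.2596, 0.057]
eef_rot: [0.025, 0.974, -0.005, 0.225]
contact_force: [0.2, 0.0, -3.2]
opening: 0.199
```

```bash
python3 - <<'E'
from h import *
from plant import r
s=r.get_state(); print(s['clock'],s['contact_force'],s['moment'],tool2lip(s['tool_pos'],s['eef_rot']))
for n,(a,b,c,d) in(('side',(260,390,200,380)),('top',(170,310,170,330))):
    pic=r.snapshot(n); cv2.imwrite(f'pics/f_{n}.png',cv2.resize(pic['img'][a:b,c:d],None,fx=4,fy=4,interpolation=cv2.INTER_CUBIC))
E
```

```text
12.35 [ 0.15512396  0.01402292 -3.23654753] [ 0.05059128  0.83931819 -0.03530398] (array([1.369e+02, 1.000e-01, 6.030e+01]), array([ -2.9, -16. ,   0.1]))
```

View pics/f_side.png

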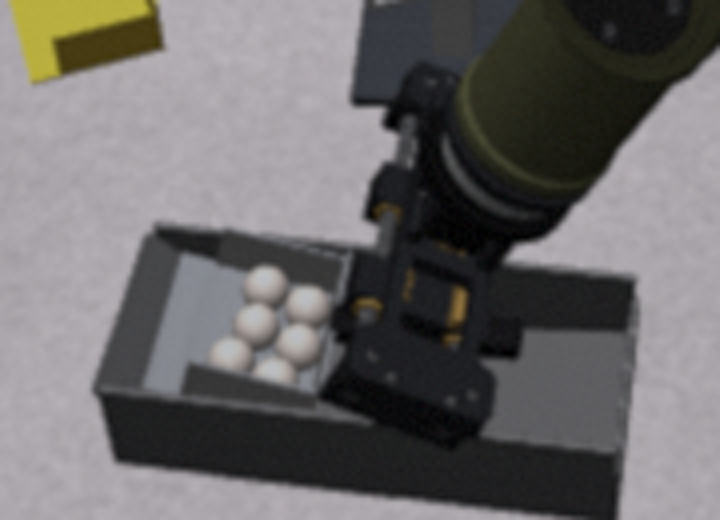

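View pics/f_top.png

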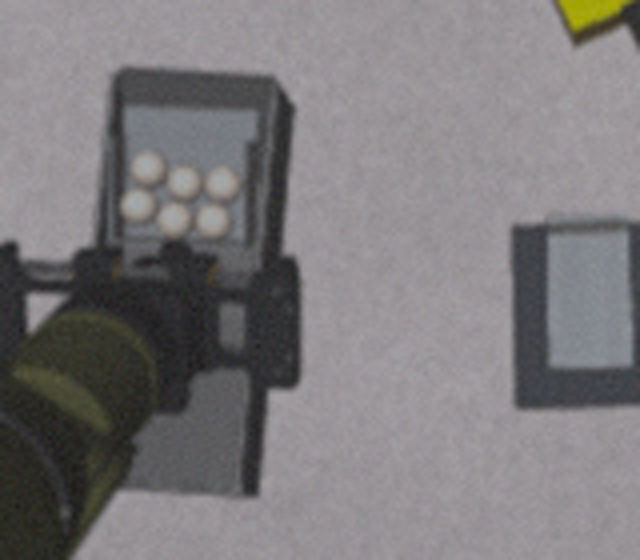

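```bash
cat >> h.py <<'E'
def eased(A,B,n):
    "A,B: (lip xyz, yaw, th); returns wps with smooth timing"
    out=[]
    for i in range(1,n+1):
        u=i/n; s=u*u*(3-2*u)
        out.append((*lipw(np.array(A[0])*(1-s)+np.array(B[0])*s,A[1]*(1-s)+B[1]*s,A[2]*(1-s)+B[2]*s),1))
    return out
def lb(L,z): return pl(BIN[0],BIN[1],np.radians(BIN[2]),[L/1000,0,z/1000])[0]
def bowl(back,z,yaw,c=(.579,-.236)):
    a=np.radians(yaw); return np.array([c[0]-back*np.cos(a),c[1]-back*np.sin(a),z])
E
python3 - <<'E'
from h import *
A=(lb(137,60),-2.85,-16);B=(lb(120,190),-2.85,-18);C=(bowl(.025,.20,-20),-20,-18)
plan(eased(A,B,8)+eased(B,C,16))
E
```

```text
[[-0.0017,0.0,-0.0052,0.0,-0.1,0.0],[-0.0063,0.0,-0.0189,0.0,-0.3,0.0],[-0.0127,0.0001,-0.0383,0.0,-0.6,0.0],[-0.0201,0.0001,-0.0605,0.0,-1.0,0.0],[-0.0275,0.0001,-0.0827,0.0,-1.4,0.0],[-0.0339,0.0001,-0.1021,0.0,-1.7,0.0],[-0.0385,0.0001,-0.1157,0.0,-1.9,0.0],[-0.0402,0.0001,-0.1209,0.0,-2.0,0.0],[-0.0392,-0.005,-0.1216,0.1,-2.0,0.2],[-0.0364,-0.0195,-0.1233,0.4,-2.0,0.7],[-0.0321,-0.0421,-0.126,0.8,-2.0,1.4],[-0.0265,-0.0713,-0.1294,1.3,-2.0,2.4]]
 -> cmd [0.5586 0.1897 0.1846]
[[0.005,-0.0349,-0.0035,0.6,0.0,1.2],[0.0105,-0.0738,-0.0073,1.2,0.0,2.4],[0.0164,-0.1155,-0.0114,2.0,0.0,3.8],[0.0223,-0.1585,-0.0156,2.7,0.0,5.2],[0.0282,-0.2015,-0.0198,3.5,0.0,6.6],[0.0338,-0.2432,-0.0237,4.2,0.0,8.0],[0.039,-0.2822,-0.0274,4.9,0.0,9.3],[0.0437,-0.3172,-0.0307,5.5,0.0,10.4],[0.0475,-0.3467,-0.0335,6.0,0.0,11.4],[0.0505,-0.3695,-0.0356,6.4,0.0,12.1],[0.0524,-0.3841,-0.0369,6.7,0.0,12.6],[0.053,-0.3893,-0.0374,6.7,0.0,12.8]]
 -> cmd [ 0.457  -0.1915  0.1931]
```

Emit:
carry_out --pt "-0.0017 0 -0.0052 0 -0.1 0" --pt "-0.0063 0 -0.019 0 -0.3 0" --pt "-0.0127 0 -0.0383 0 -0.6 0" --pt "-0.02 0 -0.0605 0 -1 0" --pt "-0.0275 0 -0.0827 0 -1.4 0" --pt "-0.034 0 -0.102 0 -1.7 0" --pt "-0.0385 0 -0.1157 0 -1.9 0" --pt "-0.04 0 -0.121 0 -2 0" --pt "-0.039 -0.005 -0.1215 0.1 -2 0.2" --pt "-0.0364 -0.0195 -0.1233 0.4 -2 0.7" --pt "-0.032 -0.042 -0.126 0.8 -2 1.4" --pt "-0.0265 -0.0713 -0.1294 1.3 -2 2.4"

```text
clock: 13.65
tool_pos: [0.5576, 0.1912, 0.1844]
eef_rot: [0.046, 0.969, -0.012, 0.242]
contact_force: [-0.2, -1.2, -4.0]
opening: 0.195
```

Emit:
carry_out --pt "0.005 -0.035 -0.0035 0.6 0 1.2" --pt "0.0105 -0.074 -0.007 1.2 0 2.4" --pt "0.0164 -0.1155 -0.0114 2 0 3.8" --pt "0.0223 -0.1585 -0.0156 2.7 0 5.2" --pt "0.0282 -0.2015 -0.02 3.5 0 6.6" --pt "0.0338 -0.243 -0.0237 4.2 0 8" --pt "0.039 -0.282 -0.0274 4.9 0 9.3" --pt "0.0437 -0.317 -0.0307 5.5 0 10.4" --pt "0.0475 -0.3467 -0.0335 6 0 11.4" --pt "0.0505 -0.3695 -0.0356 6.4 0 12.1" --pt "0.0524 -0.384 -0.037 6.7 0 12.6" --pt "0.053 -0.389 -0.0374 6.7 0 12.8"

```text
clock: 14.85
tool_pos: [0.4551, -0.193, 0.1929]
eef_rot: [0.171, 0.955, -0.043, 0.238]
contact_force: [-0.8, 0.2, -2.6]
opening: 0.195
```

```bash
python3 - <<'E'
from h import *
from plant import r
s=r.get_state(); print(s['clock'],s['tool_pos'],getcmd()[0],s['contact_force'],s['q'])
b,e=tool2lip(s['tool_pos'],s['eef_rot']); print('lip world',R.from_euler('z',BIN[2],degrees=True).apply(b/1000)+[BIN[0],BIN[1],0],e)
for n,(a,b,c,d) in(('side',(120,270,240,400)),('top',(170,310,330,490))):
    pic=r.snapshot(n); cv2.imwrite(f'pics/p_{n}.png',cv2.resize(pic['img'][a:b,c:d],None,fx=4,fy=4,interpolation=cv2.INTER_CUBIC))
A=(bowl(.025,.20,-20),-20,-18);B=(bowl(.028,.165,-20),-20,3);C=(bowl(.026,.115,-20),-20,22)
P=json.load(open('cmd.json'))
plan(eased(A,B,5)+eased(B,C,6))
setcmd(*P)
E
```

```text
14.85 [ 0.45510995 -0.19303128  0.19285316] [ 0.45697546 -0.19154855  0.19306889] [-0.76497457  0.20489284 -2.62264037] [ 0.45419459  0.56406752 -0.25821374  2.45969927  2.67101792  0.39912197
 -1.17337109]
lip world [ 0.55350318 -0.22943441  0.1997    ] [-2.029e+01 -1.796e+01 -2.000e-02]
[[0.0003,0.0,-0.0005,0.0,2.2,0.0],[0.0004,0.0,-0.0016,0.0,7.4,0.0],[-0.0004,0.0,-0.0022,0.0,13.6,0.0],[-0.0019,0.0,-0.0022,0.0,18.8,0.0],[-0.0027,0.0,-0.002,0.0,21.0,0.0],[-0.003,0.0,-0.0004,0.0,22.4,0.0],[-0.0038,0.0,0.0036,0.0,25.9,0.0],[-0.0052,0.0,0.0094,0.0,30.5,0.0],[-0.007,0.0,0.0156,0.0,35.1,0.0],[-0.0086,-0.0001,0.0209,0.0,38.6,0.0],[-0.0093,-0.0001,0.0231,0.0,40.0,0.0]]
 -> cmd [ 0.4749 -0.1981  0.177 ]
```

View pics/p_side.png

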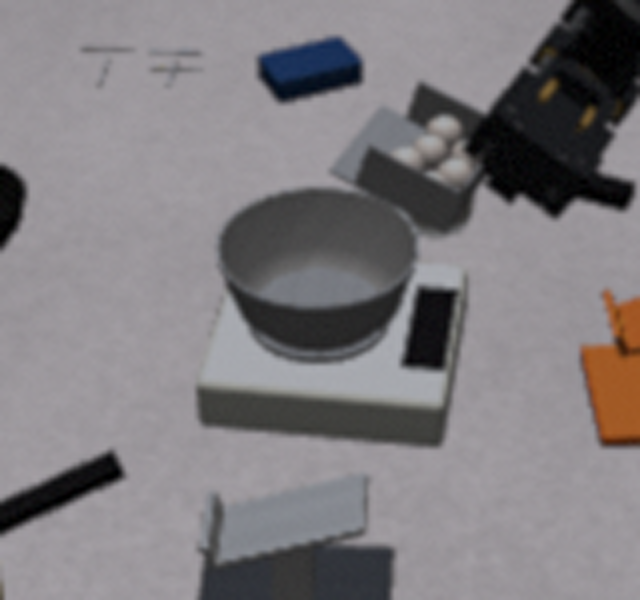

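View pics/p_top.png

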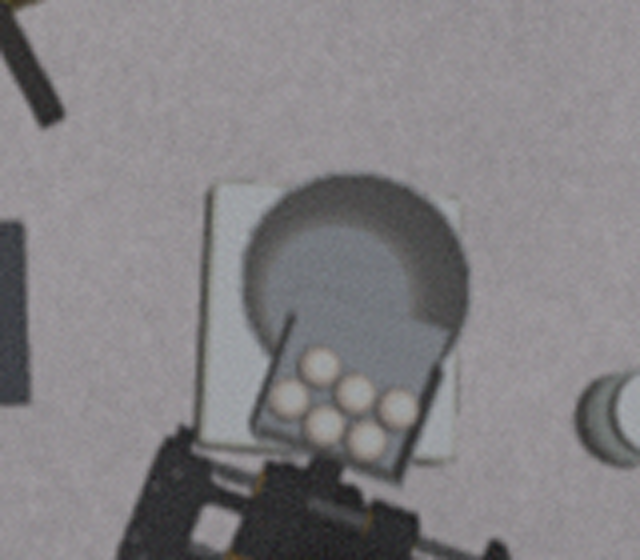

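```bash
python3 - <<'E'
from h import *
A=(bowl(.025,.20,-20),-20,-18);B=(bowl(.028,.127,-20),-20,-6);C=(bowl(.028,.115,-20),-20,28)
plan(eased(A,B,6)+eased(B,C,6))
E
```

```text
[[0.0021,0.0,0.0032,0.0,0.9,0.0],[0.0071,0.0,0.0112,0.0,3.1,0.0],[0.0135,-0.0001,0.0217,0.0,6.0,0.0],[0.0196,-0.0001,0.0324,0.0,8.9,0.0],[0.0241,-0.0001,0.0407,0.0,11.1,0.0],[0.0259,-0.0001,0.0441,0.0,12.0,0.0],[0.0235,-0.0001,0.0412,0.0,14.5,0.0],[0.0168,-0.0001,0.0345,0.0,20.8,0.0],[0.0068,-0.0001,0.0273,0.0,29.0,0.0],[-0.0044,-0.0001,0.0217,0.0,37.2,0.0],[-0.0138,-0.0001,0.0187,0.0,43.5,0.0],[-0.0177,-0.0001,0.0178,0.0,46.0,0.0]]
 -> cmd [ 0.4795 -0.1998  0.1857]
```

Emit:
carry_out --pt "0.002 0 0.003 0 0.9 0" --pt "0.007 0 0.011 0 3.1 0" --pt "0.0135 0 0.0217 0 6 0" --pt "0.0196 0 0.0324 0 8.9 0" --pt "0.024 0 0.0407 0 11.1 0" --pt "0.026 0 0.044 0 12 0" --pt "0.026 0 0.044 0 12 0"

```text
clock: 15.65
tool_pos: [0.4551, -0.1891, 0.1416]
eef_rot: [0.171, 0.975, -0.024, 0.137]
contact_force: [0.9, 0.2, -2.3]
opening: 0.197
```

```bash
python3 - <<'E'
from h import *
from plant import r
setcmd([.457,-.1915,.1931],tilt(-20,-28).as_quat()); sent([.026,0,.044,0,12,0])
s=r.get_state(); print(s['clock'],s['tool_pos'],getcmd()[0],s['contact_force'],s['q'])
b,e=tool2lip(s['tool_pos'],s['eef_rot']); print('lip world',R.from_euler('z',BIN[2],degrees=True).apply(b/1000)+[BIN[0],BIN[1],0],e)
B=(bowl(.028,.127,-20),-20,-6);C=(bowl(.028,.115,-20),-20,28)
plan(eased(B,C,11))
E
```

```text
15.65 [ 0.45505866 -0.18912822  0.14161358] [ 0.45483881 -0.19071339  0.14204405] [ 0.88041554  0.21169939 -2.30939176] [ 0.34077326  0.65025768 -0.07664665  2.31704947  2.60156542  0.12108974
 -1.0869419 ]
lip world [ 0.55284296 -0.2245956   0.1267    ] [-19.93  -6.03   0.07]
[[-0.0006,-0.0001,-0.001,0.0,0.8,0.0],[-0.0022,-0.0001,-0.0038,0.0,3.0,0.0],[-0.0047,-0.0001,-0.0079,0.0,6.2,0.0],[-0.0083,-0.0001,-0.0128,0.0,10.2,0.0],[-0.0127,-0.0001,-0.0178,0.0,14.7,0.0],[-0.0179,-0.0001,-0.0227,0.0,19.3,0.0],[-0.0233,-0.0001,-0.0269,0.0,23.8,0.0],[-0.0286,-0.0001,-0.0302,0.0,27.8,0.0],[-0.033,-0.0001,-0.0327,0.0,31.0,0.0],[-0.0361,-0.0001,-0.0341,0.0,33.2,0.0],[-0.0373,-0.0001,-0.0346,0.0,34.0,0.0]]
 -> cmd [ 0.4795 -0.1998  0.1856]
```

Emit:
carry_out --pt "-0.001 0 -0.001 0 1 0" --pt "-0.002 0 -0.004 0 3 0" --pt "-0.003 0 -0.005 0 4 0" --pt "-0.003 0 -0.005 0 4 0"

```text
clock: 16.05
tool_pos: [0.4585, -0.1944, 0.1449]
eef_rot: [0.173, 0.977, -0.027, 0.125]
contact_force: [0.7, -0.3, -3.6]
opening: 0.197
```

```bash
python3 - <<'E'
from h import *
from plant import r
setcmd([.457,-.1915,.1931],tilt(-20,-28).as_quat()); sent([.026,0,.044,0,12,0]); sent([-.003,0,-.005,0,4,0])
s=r.get_state(); print(s['clock'],s['tool_pos'],getcmd()[0],s['contact_force'],s['q'])
b,e=tool2lip(s['tool_pos'],s['eef_rot']); print('lip world',R.from_euler('z',BIN[2],degrees=True).apply(b/1000)+[BIN[0],BIN[1],0],e)
E
```

```text
16.05 [ 0.45845261 -0.19442718  0.1448928 ] [ 0.45625361 -0.19122834  0.14767727] [ 0.66520292 -0.31106031 -3.56067503] [ 0.35893228  0.6437904  -0.10205364  2.27717727  1.92445117  0.09264198
 -0.40952764]
lip world [ 0.55566068 -0.23034281  0.1274    ] [-20.12  -4.65  -0.53]
```

Emit:
carry_out --pt "0 0 0 0 0 0" --pt "0 0 0 0 0 0" --pt "0 0 0 0 0 0" --pt "0 0 0 0.0 0.5 0" --pt "0 0 0 0 1 0" --pt "0 0 0 0 1 0" --pt "0 0 0 0 1 0"

```text
clock: 16.75
tool_pos: [0.4589, -0.1949, 0.1447]
eef_rot: [0.174, 0.978, -0.025, 0.117]
contact_force: [0.3, -0.4, -3.0]
opening: 0.196
```

```bash
python3 - <<'E'
from h import *
from plant import r
sent([0,0,0,0,1,0])
s=r.get_state(); print(s['clock'],s['tool_pos'],getcmd()[0],s['contact_force'],s['q'])
b,e=tool2lip(s['tool_pos'],s['eef_rot']); print('lip world',R.from_euler('z',BIN[2],degrees=True).apply(b/1000)+[BIN[0],BIN[1],0],e)
E
```

```text
16.75 [ 0.45894829 -0.19491802  0.14473684] [ 0.45625361 -0.19122834  0.14767727] [ 0.2745426  -0.40192454 -3.04494069] [ 0.31756658  0.64467952 -0.0348536   2.26180856  1.63232852  0.04377662
 -0.11604751]
lip world [ 0.55584055 -0.23075226  0.1255    ] [-20.19  -3.69  -0.5 ]
```

```bash
python3 - <<'E'
from h import *
plan([(*lipw(bowl(.028,.122,-20),-20,8),5),(*lipw(bowl(.028,.122,-20),-20,8),3)])
E
```

```text
[[-0.0016,0.0,-0.0026,0.0,1.8,0.0],[-0.0032,0.0,-0.0051,0.0,3.6,0.0],[-0.0048,-0.0001,-0.0077,0.0,5.4,0.0],[-0.0063,-0.0001,-0.0102,0.0,7.2,0.0],[-0.0079,-0.0001,-0.0128,0.0,9.0,0.0],[-0.0079,-0.0001,-0.0128,0.0,9.0,0.0],[-0.0079,-0.0001,-0.0128,0.0,9.0,0.0],[-0.0079,-0.0001,-0.0128,0.0,9.0,0.0]]
 -> cmd [ 0.4612 -0.1931  0.1617]
```

Emit:
carry_out --pt "-0.0016 0 -0.0026 0 1.8 0" --pt "-0.0032 0 -0.005 0 3.6 0" --pt "-0.0048 0 -0.0077 0 5.4 0" --pt "-0.0063 0 -0.01 0 7.2 0" --pt "-0.008 0 -0.013 0 9 0" --pt "-0.008 0 -0.013 0 9 0" --pt "-0.008 0 -0.013 0 9 0" --pt "-0.008 0 -0.013 0 9 0"

```text
clock: 17.55
tool_pos: [0.4626, -0.1967, 0.1589]
eef_rot: [0.175, 0.984, -0.012, 0.039]
contact_force: [0.8, 0.6, -2.6]
opening: 0.199
```

```bash
python3 - <<'E'
from h import *
from plant import r
s=r.get_state(); print(s['clock'],s['tool_pos'],getcmd()[0],s['contact_force'],s['q'])
b,e=tool2lip(s['tool_pos'],s['eef_rot']); print('lip world',R.from_euler('z',BIN[2],degrees=True).apply(b/1000)+[BIN[0],BIN[1],0],e)
pic=r.snapshot('top'); cv2.imwrite('pics/q_top.png',cv2.resize(pic['img'][170:310,330:490],None,fx=4,fy=4,interpolation=cv2.INTER_CUBIC))
E
```

```text
17.55 [ 0.46261194 -0.19670233  0.15887078] [ 0.46121153 -0.19313929  0.16174948] [ 0.75939651  0.58469765 -2.55852588] [ 0.65692478  0.68682861 -0.57138863  2.07290734  0.8095141   0.52510392
  0.70666311]
lip world [ 0.55541618 -0.23123175  0.1237    ] [-20.26   5.33  -0.57]
```

View pics/q_top.png

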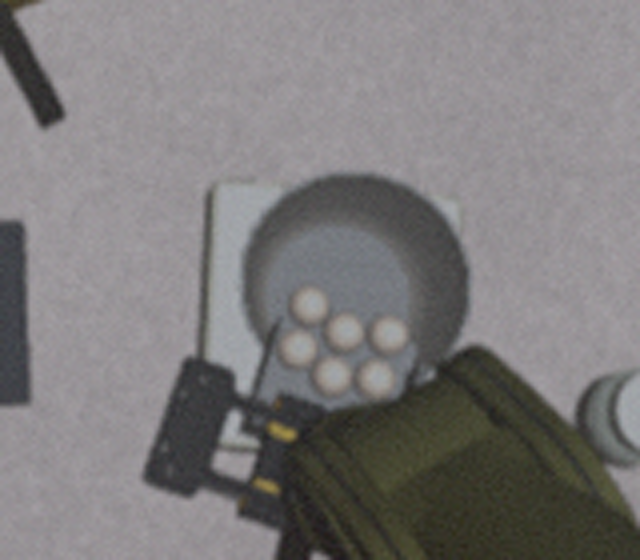

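```bash
python3 - <<'E'
from h import *
plan([(*lipw(bowl(.028,.118,-20),-20,32),8),(*lipw(bowl(.028,.118,-20),-20,32),2)])
E
```

```text
[[-0.0032,0.0,-0.0039,0.0,3.0,0.0],[-0.0064,0.0,-0.0078,0.0,6.0,0.0],[-0.0096,0.0,-0.0117,0.0,9.0,0.0],[-0.0129,0.0,-0.0156,0.0,12.0,0.0],[-0.0161,0.0,-0.0195,0.0,15.0,0.0],[-0.0193,0.0,-0.0234,0.0,18.0,0.0],[-0.0225,0.0,-0.0273,0.0,21.0,0.0],[-0.0257,0.0,-0.0313,0.0,24.0,0.0],[-0.0257,0.0,-0.0313,0.0,24.0,0.0],[-0.0257,0.0,-0.0313,0.0,24.0,0.0]]
 -> cmd [ 0.4843 -0.2016  0.1939]
```

Emit:
carry_out --pt "-0.0032 0 -0.004 0 3 0" --pt "-0.0064 0 -0.008 0 6 0" --pt "-0.0096 0 -0.012 0 9 0" --pt "-0.013 0 -0.016 0 12 0" --pt "-0.016 0 -0.0195 0 15 0" --pt "-0.0193 0 -0.0234 0 18 0" --pt "-0.0225 0 -0.0273 0 21 0" --pt "-0.0257 0 -0.0313 0 24 0" --pt "-0.0257 0 -0.0313 0 24 0" --pt "-0.0257 0 -0.0313 0 24 0"

```text
clock: 18.6
tool_pos: [0.4852, -0.2041, 0.1921]
eef_rot: [0.174, 0.971, 0.025, -0.165]
contact_force: [0.2, 0.3, -1.1]
opening: 0.202
```

```bash
python3 - <<'E'
from h import *
from plant import r
s=r.get_state(); print(s['clock'],s['tool_pos'],getcmd()[0],s['contact_force'],s['q'])
b,e=tool2lip(s['tool_pos'],s['eef_rot']); print('lip world',R.from_euler('z',BIN[2],degrees=True).apply(b/1000)+[BIN[0],BIN[1],0],e)
for n,(a,b,c,d) in(('side',(120,270,240,400)),('top',(170,310,330,490))):
    pic=r.snapshot(n); cv2.imwrite(f'pics/r_{n}.png',cv2.resize(pic['img'][a:b,c:d],None,fx=4,fy=4,interpolation=cv2.INTER_CUBIC))
E
```

```text
18.6 [ 0.48520527 -0.20411932  0.19214356] [ 0.48432044 -0.20155024  0.19392733] [ 0.18189648  0.27586222 -1.06910823] [ 0.68184071  0.85968564 -0.70820274  1.58376378  0.46222154  1.23827182
  1.05793365]
lip world [ 0.55662464 -0.23109166  0.1199    ] [-20.5   29.23  -0.62]
```

View pics/r_side.png

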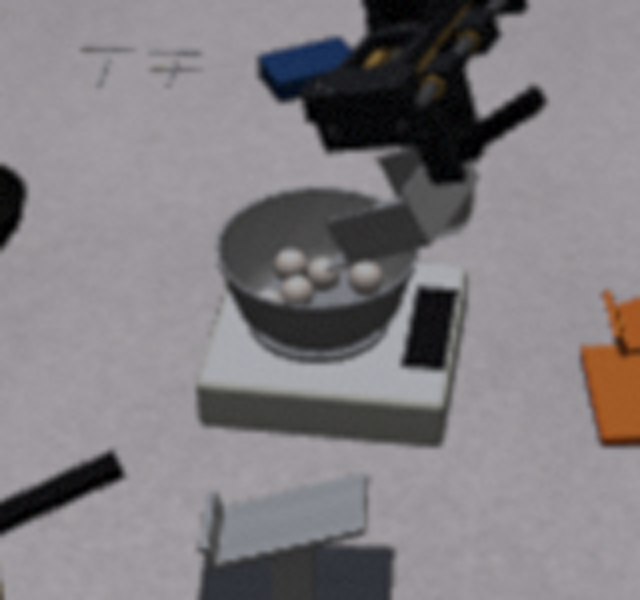

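View pics/r_top.png

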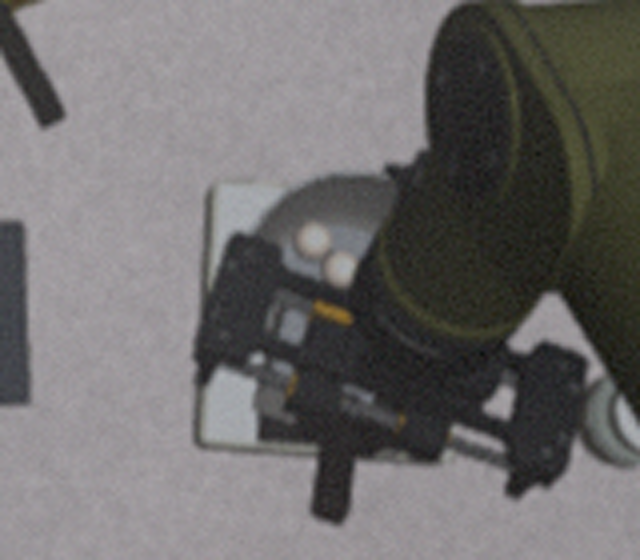

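```bash
python3 - <<'E'
from h import *
A=(bowl(.028,.118,-20),-20,32);B=(bowl(.04,.23,-20),-20,25)
n=np.array([np.sin(np.radians(20)),0,np.cos(np.radians(20))])
C=(np.array([.6185,-.001,.0676])+.08*n,0,20)
plan(eased(A,B,8)+eased(B,C,12)+[(*lipw(*C),2)])
E
```

```text
[[0.0025,0.0,-0.0037,0.0,-0.3,0.0],[0.0091,0.0,-0.0136,0.0,-1.1,0.0],[0.0184,0.0,-0.0277,0.0,-2.2,0.0],[0.029,0.0,-0.0437,0.0,-3.5,0.0],[0.0395,0.0,-0.0597,0.0,-4.8,0.0],[0.0487,0.0,-0.0737,0.0,-5.9,0.0],[0.0551,0.0,-0.0836,0.0,-6.7,0.0],[0.0576,0.0,-0.0873,0.0,-7.0,0.0],[0.0566,0.0042,-0.0857,0.1,-7.1,-0.4],[0.0538,0.0159,-0.0813,0.5,-7.4,-1.4],[0.0495,0.0336,-0.0747,1.0,-7.8,-3.0],[0.0441,0.0557,-0.0664,1.6,-8.3,-4.9]]
 -> cmd [ 0.4883 -0.1437  0.272 ]
[[-0.0071,0.0247,0.0097,0.5,-0.6,-2.3],[-0.0147,0.0509,0.0199,1.1,-1.2,-4.7],[-0.0225,0.077,0.03,1.6,-1.8,-7.2],[-0.0301,0.1016,0.0395,2.1,-2.4,-9.4],[-0.0369,0.1233,0.0479,2.5,-2.9,-11.5],[-0.0423,0.1405,0.0546,2.8,-3.3,-13.1],[-0.046,0.152,0.059,3.0,-3.6,-14.2],[-0.0474,0.1561,0.0606,3.0,-3.7,-14.5],[-0.0474,0.1561,0.0606,3.0,-3.7,-14.5],[-0.0474,0.1561,0.0606,3.0,-3.7,-14.5]]
 -> cmd [ 0.559  -0.001   0.2019]
```

Emit:
carry_out --pt "0.0025 0 -0.0037 0 -0.3 0" --pt "0.009 0 -0.0136 0 -1.1 0" --pt "0.0184 0 -0.0277 0 -2.2 0" --pt "0.029 0 -0.0437 0 -3.5 0" --pt "0.0395 0 -0.06 0 -4.8 0" --pt "0.0487 0 -0.0737 0 -5.9 0" --pt "0.055 0 -0.0836 0 -6.7 0" --pt "0.0576 0 -0.0873 0 -7 0" --pt "0.0566 0.0042 -0.0857 0.1 -7.1 -0.4" --pt "0.0538 0.016 -0.0813 0.5 -7.4 -1.4" --pt "0.0495 0.0336 -0.0747 1 -7.8 -3" --pt "0.0441 0.0557 -0.0664 1.6 -8.3 -4.9"

```text
clock: 19.9
tool_pos: [0.4865, -0.1438, 0.2679]
eef_rot: [0.131, 0.987, 0.006, -0.097]
contact_force: [-0.0, 0.0, -2.2]
opening: 0.198
```

Emit:
carry_out --pt "-0.007 0.0247 0.0097 0.5 -0.6 -2.3" --pt "-0.0147 0.051 0.02 1.1 -1.2 -4.7" --pt "-0.0225 0.077 0.03 1.6 -1.8 -7.2" --pt "-0.03 0.1016 0.0395 2.1 -2.4 -9.4" --pt "-0.037 0.1233 0.048 2.5 -2.9 -11.5" --pt "-0.0423 0.1405 0.0546 2.8 -3.3 -13.1" --pt "-0.046 0.152 0.059 3 -3.6 -14.2" --pt "-0.0474 0.156 0.0606 3 -3.7 -14.5" --pt "-0.0474 0.156 0.0606 3 -3.7 -14.5" --pt "-0.0474 0.156 0.0606 3 -3.7 -14.5" --pt "-0.0474 0.156 0.0606 3 -3.7 -14.5"

```text
clock: 21.0
tool_pos: [0.5603, -0.0051, 0.199]
eef_rot: [0.004, 0.998, -0.012, -0.066]
contact_force: [-0.4, 0.3, -1.4]
opening: 0.196
```

```bash
python3 - <<'E'
from h import *
from plant import r
s=r.get_state(); print(s['clock'],s['tool_pos'],getcmd()[0],s['contact_force'],s['q'])
b,e=tool2lip(s['tool_pos'],s['eef_rot']); lip=R.from_euler('z',BIN[2],degrees=True).apply(b/1000)+[BIN[0],BIN[1],0]; print('lip world',lip,e)
O=lip-R.from_euler('zyx',[e[0],e[1],e[2]],degrees=True).apply([.042,0,0]); print('O',O)
for n,(a,b,c,d) in(('side',(120,300,240,400)),('top',(170,310,270,490))):
    pic=r.snapshot(n); cv2.imwrite(f'pics/t_{n}.png',cv2.resize(pic['img'][a:b,c:d],None,fx=3.3,fy=3.3,interpolation=cv2.INTER_CUBIC))
    for l in['scoop','scoop_lip','ball0']: print(l,[(np.round(d['xyz'],3).tolist(),round(d['p'],2)) for d in r.spot_point(pic,l)])
P=json.load(open('cmd.json'))
C=np.array([.6185,-.001,.0676]); n=np.array([np.sin(np.radians(20)),0,np.cos(np.radians(20))])
plan([(*lipw(C+.02*n,0,20),4),(*lipw(C+.004*n,0,20),3),(*lipw(C+.001*n,0,20),2)])
setcmd(*P)
E
```

```text
21.0 [ 0.56029108 -0.00510355  0.1989736 ] [ 0.55896761 -0.00099626  0.20185529] [-0.42898204  0.27395741 -1.4222858 ] [ 0.33742985  0.81142709 -0.7749996   1.65971013  0.59575746  1.07427764
  0.91665773]
lip world [ 0.64957995 -0.0070364   0.1436    ] [-0.84 17.59 -1.46]
O [ 0.60954803 -0.00609751  0.15627138]
scoop [([0.808, -0.003, 0.0], 0.63), ([0.607, -0.005, 0.153], 0.57)]
scoop_lip [([0.651, -0.003, 0.142], 0.92), ([0.85, 0.013, 0.001], 0.8)]
ball0 [([0.548, -0.256, 0.067], 0.63)]
scoop []
scoop_lip [([0.85, 0.01, 0.003], 0.4), ([0.508, -0.427, 0.001], 0.18)]
ball0 []
[[0.0026,0.0,0.0148,0.0,0.0,0.0],[0.0052,0.0,0.0295,0.0,0.0,0.0],[0.0079,0.0,0.0443,0.0,0.0,0.0],[0.0105,0.0,0.0591,0.0,0.0,0.0],[0.0114,0.0,0.0643,0.0,0.0,0.0],[0.0123,0.0,0.0696,0.0,0.0,0.0],[0.0133,0.0,0.0748,0.0,0.0,0.0],[0.0135,0.0,0.0763,0.0,0.0,0.0],[0.0138,0.0,0.0778,0.0,0.0,0.0]]
 -> cmd [ 0.5319 -0.001   0.1276]
```

View pics/t_side.png

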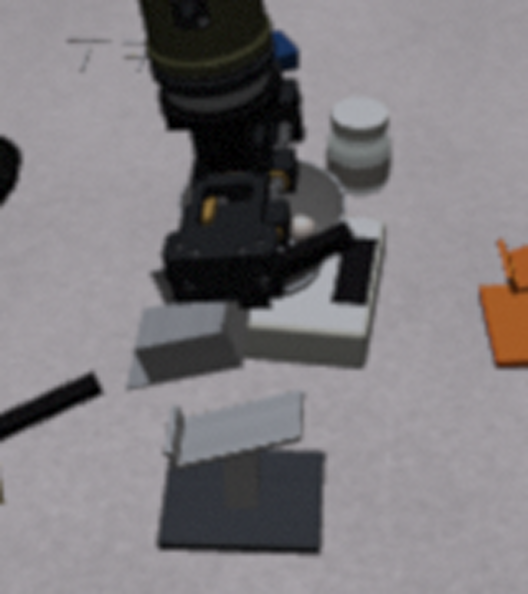

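View pics/t_top.png

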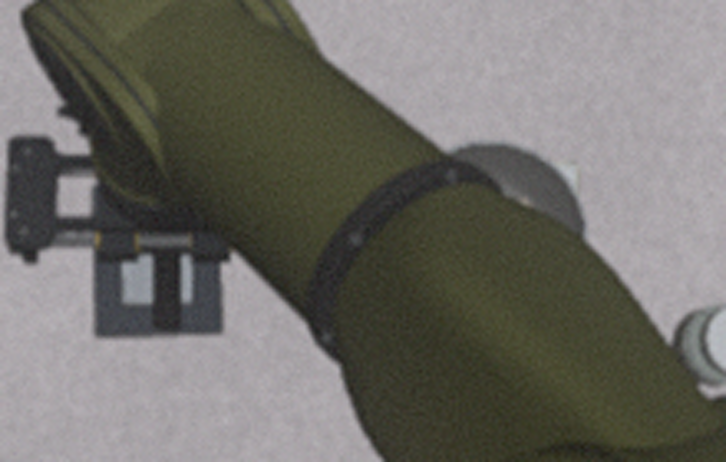

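```bash
python3 - <<'E'
from h import *
from plant import r
s=r.get_state(); print(s['clock'],np.abs(s['qd']).max(),s['tool_pos'])
setcmd(s['tool_pos'],s['eef_rot'])
C=np.array([.6185,-.001,.0676]); n=np.array([np.sin(np.radians(20)),0,np.cos(np.radians(20))])
plan([(*lipw(C+.03*n,0,20),6),(*lipw(C+.03*n,0,20),2)])
E
```

```text
21.4 0.0019141805414647352 [ 0.56034036 -0.0040091   0.19888063]
[[0.0021,0.0007,0.0077,-0.2,0.4,-0.1],[0.0042,0.0013,0.0153,-0.4,0.8,-0.2],[0.0063,0.002,0.023,-0.6,1.2,-0.3],[0.0084,0.0026,0.0307,-0.9,1.6,-0.3],[0.0105,0.0033,0.0383,-1.1,2.0,-0.4],[0.0126,0.0039,0.046,-1.3,2.4,-0.5],[0.0126,0.0039,0.046,-1.3,2.4,-0.5],[0.0126,0.0039,0.046,-1.3,2.4,-0.5]]
 -> cmd [ 0.5418 -0.001   0.1549]
```

Emit:
carry_out --pt "0.002 0.0007 0.0077 -0.2 0.4 -0.1" --pt "0.004 0.0013 0.0153 -0.4 0.8 -0.2" --pt "0.0063 0.002 0.023 -0.6 1.2 -0.3" --pt "0.0084 0.0026 0.0307 -0.9 1.6 -0.3" --pt "0.0105 0.0033 0.0383 -1.1 2 -0.4" --pt "0.0126 0.004 0.046 -1.3 2.4 -0.5" --pt "0.0126 0.004 0.046 -1.3 2.4 -0.5" --pt "0.0126 0.004 0.046 -1.3 2.4 -0.5"

```text
clock: 22.2
tool_pos: [0.5418, -0.0007, 0.1546]
eef_rot: [-0.0, 0.996, 0.0, -0.087]
contact_force: [0.4, 0.2, -0.9]
opening: 0.196
```

```bash
python3 - <<'E'
from h import *
from plant import r
s=r.get_state(); print(s['clock'],s['tool_pos'],getcmd()[0],s['contact_force'])
b,e=tool2lip(s['tool_pos'],s['eef_rot']); lip=R.from_euler('z',BIN[2],degrees=True).apply(b/1000)+[BIN[0],BIN[1],0]
O=lip-R.from_euler('ZYX',e,degrees=True).apply([.042,0,0]); print('O',O,e)
pic=r.snapshot('side'); cv2.imwrite('pics/u_side.png',cv2.resize(pic['img'][170:300,250:400],None,fx=4,fy=4,interpolation=cv2.INTER_CUBIC))
print([(np.round(d['xyz'],3).tolist(),round(d['p'],2)) for d in r.spot_point(pic,'scoop')])
P=json.load(open('cmd.json')); setcmd(s['tool_pos'],s['eef_rot'])
C=np.array([.6185,-.001,.0676]); n=np.array([np.sin(np.radians(20)),0,np.cos(np.radians(20))])
plan([(*lipw(C+.01*n,0,20),3),(*lipw(C+.002*n,0,20),4),(*lipw(C+.002*n,0,20),2)])
E
```

```text
22.2 [ 0.54180413 -0.00074621  0.15463597] [ 0.54178658 -0.0010469   0.1548698 ] [ 0.3888574   0.18550048 -0.89881413]
O [ 0.58930499 -0.00070761  0.10987173] [2.000e-02 2.001e+01 3.000e-02]
[([0.81, -0.003, 0.001], 0.95)]
[[0.0012,-0.0001,0.0065,0.0,0.0,0.0],[0.0023,-0.0002,0.013,0.0,0.0,0.0],[0.0035,-0.0003,0.0194,0.0,0.0,0.0],[0.0038,-0.0003,0.0214,0.0,0.0,0.0],[0.0042,-0.0003,0.0234,0.0,0.0,0.0],[0.0045,-0.0003,0.0254,0.0,0.0,0.0],[0.0049,-0.0003,0.0273,0.0,0.0,0.0],[0.0049,-0.0003,0.0273,0.0,0.0,0.0],[0.0049,-0.0003,0.0273,0.0,0.0,0.0]]
 -> cmd [ 0.5322 -0.001   0.1286]
```

View pics/u_side.png

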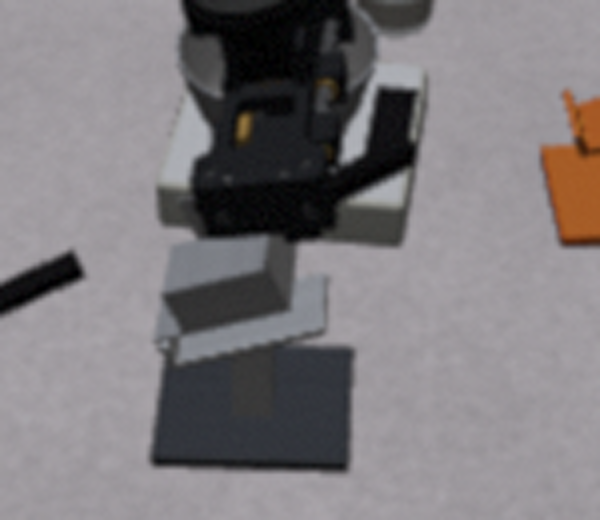

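Emit:
carry_out --pt "0.002 0 0.0065 0 0 0" --pt "0.004 0 0.013 0 0 0" --pt "0.0055 0 0.0194 0 0 0" --pt "0.006 0 0.0214 0 0 0" --pt "0.0062 0 0.0234 0 0 0" --pt "0.0065 0 0.0254 0 0 0" --pt "0.0069 0 0.0273 0 0 0" --pt "0.0069 0 0.0273 0 0 0"

```text
clock: 23.1
tool_pos: [0.5301, -0.0009, 0.1289]
eef_rot: [-0.0, 0.996, 0.0, -0.087]
contact_force: [-0.4, -0.4, -1.1]
opening: 0.201
```

Emit:
carry_out --pt "0 0 0.001 0 0 0" --pt "0 0 0.001 0 0 0"

```text
clock: 23.3
tool_pos: [0.5302, -0.0008, 0.1281]
eef_rot: [-0.0, 0.996, 0.0, -0.087]
contact_force: [-0.5, -0.3, -1.8]
opening: 0.197
```

```bash
python3 - <<'E'
from h import *
from plant import r
s=r.get_state(); print(s['clock'],s['contact_force'],s['moment'])
b,e=tool2lip(s['tool_pos'],s['eef_rot']); lip=R.from_euler('z',BIN[2],degrees=True).apply(b/1000)+[BIN[0],BIN[1],0]
O=lip-R.from_euler('ZYX',e,degrees=True).apply([.042,0,0]); print('O',O,e)
pic=r.snapshot('side'); cv2.imwrite('pics/v_side.png',cv2.resize(pic['img'][170:300,250:400],None,fx=4,fy=4,interpolation=cv2.INTER_CUBIC))
E
```

```text
23.3 [-0.53682084 -0.34961407 -1.82797113] [ 0.04857895 -0.16386549  0.02810567]
O [ 0.57767952 -0.00082309  0.08335796] [1.000e-02 1.999e+01 2.000e-02]
```

View pics/v_side.png

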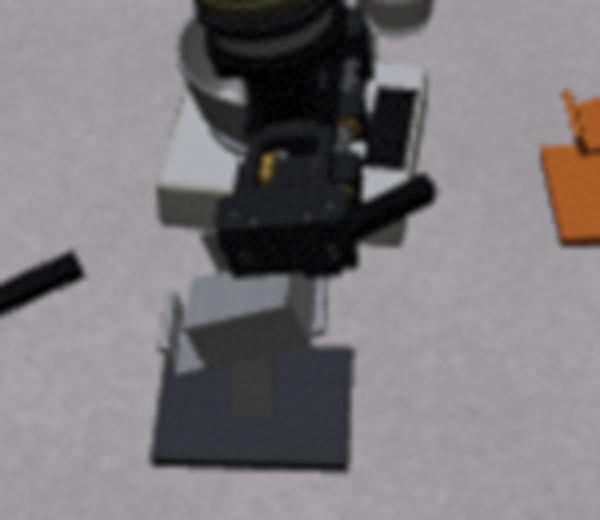

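Emit:
carry_out --pt "0 0 0.0005 0 0 0" --pt "0 0 0.001 0 0 0" --pt "0 0 0.001 0 0 0"

```text
clock: 23.65
tool_pos: [0.53, -0.0007, 0.1275]
eef_rot: [-0.0, 0.996, 0.0, -0.087]
contact_force: [-0.0, 0.1, 2.7]
opening: 0.199
```

Emit:
carry_out --pt "0 0 0.0005 0 0 0" --pt "0 0 0.0005 0 0 0"

```text
clock: 23.85
tool_pos: [0.53, -0.0006, 0.1274]
eef_rot: [-0.0, 0.996, 0.0, -0.087]
contact_force: [-1.0, 0.9, 5.2]
opening: 0.197
```

Contact is made, so I'll open slowly and then check.

Emit:
carry_out --pt "0 0 0 0 0 0" --pt "0 0 0 0 0 0" --pt "0 0 0 0 0 0" --pt "0 0 0 0 0 0" --pt "0 0 0 0 0 0" --pt "0 0 0 0 0 0" --pt "0 0 0 0 0 0" --pt "0 0 0 0 0 0" --pt "0 0 0 0 0 0" --pt "0 0 0 0 0 0" --pt "0 0 0 0 0 0" --pt "0 0 0 0 0 0" --fingers 60

```text
clock: 25.05
tool_pos: [0.5298, -0.0008, 0.1266]
eef_rot: [-0.0, 0.996, 0.0, -0.087]
contact_force: [-0.7, 0.2, 1.0]
opening: 0.765
```

```bash
python3 - <<'E'
from h import *
from plant import r
s=r.get_state(); print(s['clock'],s['opening']*88,s['contact_force'],s['moment'],s['tool_pos'])
pic=r.snapshot('side'); cv2.imwrite('pics/w_side.png',cv2.resize(pic['img'][170:300,250:400],None,fx=4,fy=4,interpolation=cv2.INTER_CUBIC))
E
```

```text
25.05 67.29269448018168 [-0.67742621  0.2228771   1.02810173] [ 0.03259066 -0.1755706  -0.0371491 ] [ 0.52980303 -0.00082263  0.12662662]
```

View pics/w_side.png

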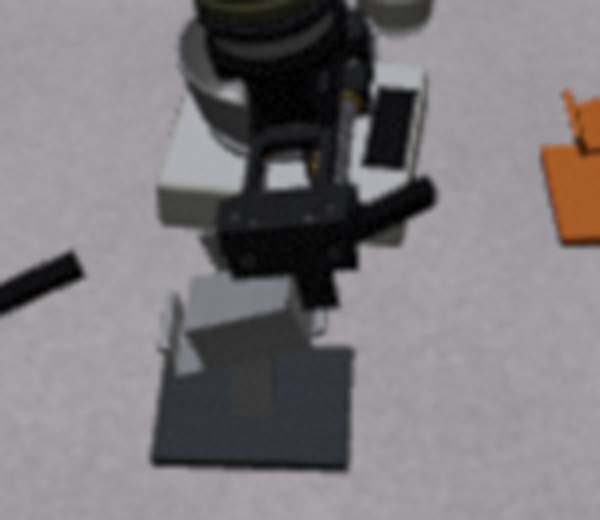

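The scoop stays put with the fingers open, so I'll withdraw along the tool axis and then move back for a clear view.

Emit:
carry_out --pt "0 0 -0.015 0 0 0" --pt "0 0 -0.04 0 0 0" --pt "0 0 -0.07 0 0 0" --pt "0 0 -0.1 0 0 0" --pt "0 0 -0.13 0 0 0" --pt "0.02 0.03 -0.15 0 0 0" --pt "0.05 0.07 -0.15 0 0 0" --pt "0.08 0.11 -0.15 0 0 0" --pt "0.1 0.15 -0.15 0 0 0" --pt "0.1 0.19 -0.15 0 0 0" --pt "0.1 0.22 -0.15 0 0 0" --pt "0.1 0.22 -0.15 0 0 0"

```text
clock: 26.3
tool_pos: [0.456, 0.2242, 0.2926]
eef_rot: [-0.004, 0.996, 0.002, -0.087]
contact_force: [-0.3, -0.1, -0.1]
opening: 0.766
```

Emit:
carry_out --pt "0.02 0.04 0 0 0 0" --pt "0.03 0.08 0 0 0 0" --pt "0.04 0.12 0 0 0 0" --pt "0.05 0.16 0 0 0 0" --pt "0.05 0.18 0 0 0 0" --pt "0.05 0.18 0 0 0 0" --pt "0.05 0.18 0 0 0 0"

```text
clock: 27.0
tool_pos: [0.4086, 0.3978, 0.3]
eef_rot: [0.0, 0.996, -0.001, -0.087]
contact_force: [0.8, 0.1, 0.1]
opening: 0.765
```

```bash
python3 - <<'E'
from h import *
from plant import r
s=r.get_state(); print(s['clock'],s['tool_pos'],s['contact_force'])
for n,(a,b,c,d) in(('side',(120,300,240,400)),('top',(170,310,270,490))):
    pic=r.snapshot(n); cv2.imwrite(f'pics/z_{n}.png',cv2.resize(pic['img'][a:b,c:d],None,fx=3.3,fy=3.3,interpolation=cv2.INTER_CUBIC))
    for l in['scoop','scoop_lip','scoop_grip','ball0','jar','model']: print(l,[(np.round(d['xyz'],3).tolist(),round(d['p'],2)) for d in r.spot_point(pic,l)])
E
```

```text
27.0 [0.40859564 0.39775502 0.30002081] [0.77019817 0.10531552 0.13199269]
scoop [([0.577, -0.002, 0.08], 0.93), ([0.812, -0.006, 0.002], 0.9)]
scoop_lip [([0.849, 0.016, 0.004], 0.97), ([0.617, 0.001, 0.07], 0.88)]
scoop_grip [([0.731, -0.04, 0.048], 0.7)]
ball0 [([0.543, -0.257, 0.065], 0.5), ([0.605, -0.264, 0.065], 0.44), ([0.576, -0.258, 0.064], 0.38), ([0.593, -0.238, 0.072], 0.38)]
jar [([0.576, 0.003, 0.081], 0.7)]
model [([0.496, 0.424, -0.002], 0.77)]
scoop [([0.576, -0.002, 0.08], 0.72), ([0.808, -0.004, 0.004], 0.72)]
scoop_lip [([0.846, 0.01, 0.002], 0.9), ([0.615, 0.002, 0.066], 0.69)]
scoop_grip [([0.732, -0.043, 0.048], 0.92), ([0.603, -0.266, 0.064], 0.73), ([0.507, -0.005, 0.158], 0.6)]
ball0 [([0.602, -0.269, 0.063], 0.66), ([0.577, -0.262, 0.065], 0.59), ([0.564, -0.206, 0.062], 0.52), ([0.581, 0.002, 0.098], 0.51), ([0.616, -0.222, 0.062], 0.49), ([0.596, -0.237, 0.064], 0.47), ([0.567, -0.238, -0.004], 0.17)]
jar [([0.507, -0.427, 0.0], 0.95)]
model [([0.492, 0.426, -0.002], 0.8)]
```

View pics/z_side.png

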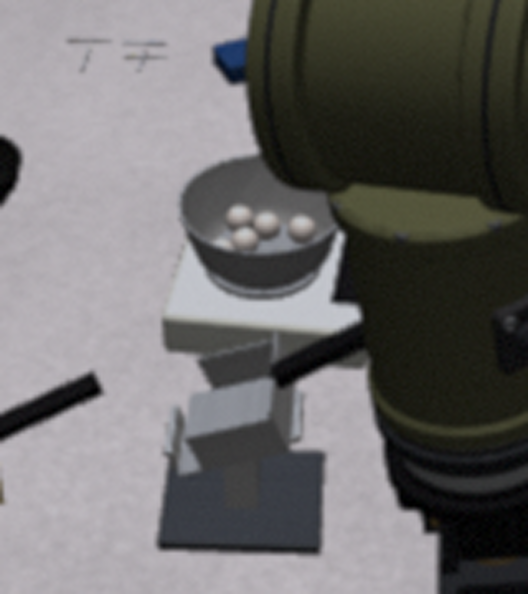

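View pics/z_top.png

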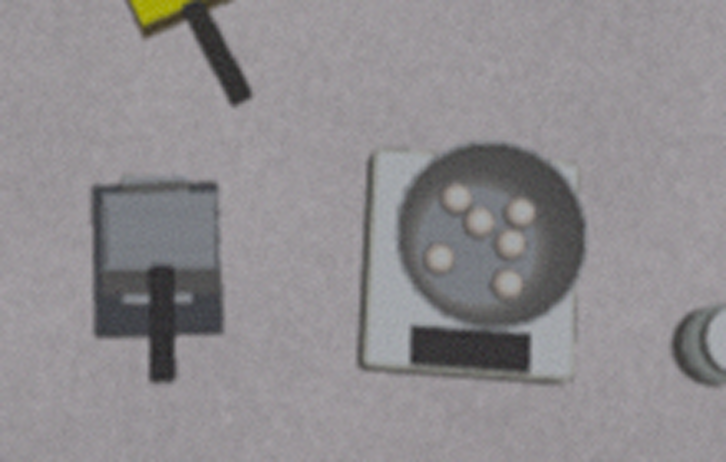

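The top view shows all six balls in the bowl, around crop (440–520, 197–285). The scoop lies on the rest with its mouth at the stop. I'm handing in.

```bash
python3 - <<'E'
from plant import r
print(r.finish_job()); print(r.get_state()['clock'])
E
```

```text
the job is handed in; nothing more can be done
None
the job is handed in; nothing more can be done
```

I scooped all six balls out of the bin in one sweep and tipped them into the weighing bowl. I then laid the empty scoop back on its rest, released it, and handed the job in at about 27 s. No verdict was reported.

**Balls:** the last top view shows six balls in the bowl. The side view shows five for certain, because the arm partly hid the bowl in that picture.

**Scoop:** it sits at about (0.577, -0.002, 0.080), within 3 mm of where it started, with its mouth at the stop. Its pitch was 20 degrees when I let go.

**Other things:** the jar and dental model read unchanged. The gripper was clear of everything and showed no contact force.

**What went wrong on the way:**
- **Wrist flip:** during the pour the wrist passed close to a joint limit and flipped. That left the arm 3–4 mm and 2–3 degrees off my commanded pose. I corrected for it from the measured pose before putting the scoop back.
- **Camera disagreement:** the two cameras differed by about 5 mm on the bin's sideways position. The scoop still went into the bin without touching its sides.
- **False detections:** the networks gave a few false detections. One side view put the jar at the rest, and one top view put a ball at the scoop. The pictures contradict both.

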